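# Sort canisters by heft and shut the store chest

## Robot

A 6-joint arm with a two-finger parallel gripper is mounted at the origin on the work surface. World frame = base frame: x ahead of the robot, y to its left, z up, the work surface at z = 0. Lengths are in m, angles in rad, forces in N, time in s.
With the tool pointing down it reaches from about 0.35 to 0.725 m from the base axis. Payload 4.3 kg.
Tool frame: the origin (TCP) lies midway between the tips of the shut fingers; the grasp point (between the pads) lies 19 mm behind it; z points along the fingers, y is the line along which they close (so a half turn about z gives the same grasp; the last joint's range is limited). The gripper opens to 85 mm and grips with 20 to 120 N. Pads are 22 mm wide; open, the fingers measure 114 mm over their backs; the gripper's body (76 mm by 85 mm) begins 54 mm behind the grasp point. The pads swing forward as they close: fully open they stand 13 mm farther back than shut.
Start: joints at [1.065, 0.377, 0.081, 1.274, 0, 1.46], TCP at [0.222, 0.531, 0.231] pointing down, gripper open.
Joint ranges: [-2.72, 2.72], [-0.84, 1.66], [-1.02, 1.22], [-1.77, 2.12], [-1.37, 1.28], [-3.14, 3.14]. Speed limits (rad/s): [2.57, 2.57, 3.14, 3.14, 3.14, 3.14].

## Interface

Orientations are given as a unit quaternion [x, y, z, w].
In Python, from cell import r, snapshot, get_calibration gives the robot as it stands. The module is installed in compiled form; this text tells all that it offers.
- The arm moves only by the shell command python3 -m inch 'ROWS' [FORCE]. ROWS is JSON, a list of rows, each an object with "offset": the shift along the tool's x, y, z normalised to -1 to 1, where 1 is 0.1 m, a list of three; "delta_rot": the turn, a rotation vector about the tool's x, y, z normalised to -1 to 1, where 1 is 90 degrees, a list of three; "jaw": the closure, from 0 (fully open) to 1 (shut). In form: [{"offset": [dx, dy, dz], "delta_rot": [ax, ay, az], "jaw": jaw}, ...]. A call has 1 to 12 rows; each row shifts and turns the commanded pose from where the row before left it, along the tool's axes as they then stand; what a row does not reach is not made up. A row lasts 1/12 s, in which the tool goes at most 41.7 mm and 7.16 degrees, less where a joint would pass 70% of its speed; a pose out of reach is approached as far as the arm can. A call with a number of a shift or a turn outside -1 to 1 is refused whole. A call with a gripper value outside its range is refused whole. The fingers move at their own pace and stop on an object; FORCE is the grip in N (left out, the last holds). Time passes only in rows, so rows that do not move let the fingers close. It gives the time, the measured TCP pose, the force, the opening and the grip force at its end, in the units of the state.
- r.sense(): the state, without advancing time (a new reading comes with each control period).
- snapshot(name): name is "scene" or "top" or "wrist"; returns the picture (420x560x3 uint8, red, green, blue); there is no depth.
- get_calibration(name): a dict with "fov_y" (degrees; the focal length in pixels is half the picture's height over the tangent of half this angle, whatever the lens; pixels are square), "cx", "cy" (the principal point, pixels), "rvec" (rotation vector, rad) and "tvec" (3), from world to camera coordinates, as OpenCV has them; the wrist camera has in their place "mount" (4x4, takes a point from camera to tool coordinates, whose origin is the TCP and whose axes are the flange's). Camera axes: x right, y down, z forward; pixel columns grow to the right and rows downward; lengths in m; the calibration is good to about 2 mm. A picture is of the moment at which its call begins: read the wrist's pose just before it. get_calibration takes no time and is no camera call.
- r.job_done(): hands the job in; it is judged then, once.
The state is a dict: "clock": time; "joint_positions": joint angles; "joint_vel": joint speeds; "effort": joint torques, N m; "eef_pos": TCP position; "ee_rot": TCP orientation; "contact_force": force on the tool from outside, world axes, zero at the start; "moment": the same for the moment, N m; "gripper_width": opening from 0.0 (shut) to 1.0 (fully open); "gripper_force": force on a finger pad.
Only numpy, scipy, OpenCV 4.12 (cv2) and the standard library are available. Lean on these libraries where they do the work, as an engineer would, in place of code of your own. Each camera call takes 0.05 s, during which the arm holds its last target. There are 200 camera calls.

## Task

Feel the weight of each of the look-alike canisters on the counter: put those of 260 g or more (well filled) into the wooden chest, and the lighter ones, which want refilling, into the blue tray, each one resting on the floor of its box, not stacked. When all are sorted, lower the chest's lid gently until it is fully closed; leave the ramekin, mug, pepper mill and spice jar where they are.

Things in the scene. Friction and masses are not known exactly. Their poses are not given: they have to be found in the camera images.
- tin1: sealed square stoneware canister, 54 x 54 mm and 62 mm tall, grey-green with a dark foot and a dark wooden lid of the same outline that does not come off; all canisters look the same and weigh anything from 80 g (empty) to 440 g (full to the brim). Origin: centre of its underside, z up. None if absent on this start
- tin2: sealed square stoneware canister, 54 x 54 mm and 62 mm tall, grey-green with a dark foot and a dark wooden lid of the same outline that does not come off; all canisters look the same and weigh anything from 80 g (empty) to 440 g (full to the brim). Origin: centre of its underside, z up. None if absent on this start
- tin3: sealed square stoneware canister, 54 x 54 mm and 62 mm tall, grey-green with a dark foot and a dark wooden lid of the same outline that does not come off; all canisters look the same and weigh anything from 80 g (empty) to 440 g (full to the brim). Origin: centre of its underside, z up. None if absent on this start
- tin4: sealed square stoneware canister, 54 x 54 mm and 62 mm tall, grey-green with a dark foot and a dark wooden lid of the same outline that does not come off; all canisters look the same and weigh anything from 80 g (empty) to 440 g (full to the brim). Origin: centre of its underside, z up. None if absent on this start
- tin5: sealed square stoneware canister, 54 x 54 mm and 62 mm tall, grey-green with a dark foot and a dark wooden lid of the same outline that does not come off; all canisters look the same and weigh anything from 80 g (empty) to 440 g (full to the brim). Origin: centre of its underside, z up. None if absent on this start
- tin1_center (a point): centre of tin1: on its axis, 31 mm above its underside; axes as the canister's
- tin2_center (a point): centre of tin2: on its axis, 31 mm above its underside; axes as the canister's
- tin3_center (a point): centre of tin3: on its axis, 31 mm above its underside; axes as the canister's
- tin4_center (a point): centre of tin4: on its axis, 31 mm above its underside; axes as the canister's
- tin5_center (a point): centre of tin5: on its axis, 31 mm above its underside; axes as the canister's
- chest: fixed wooden chest, outside 230 mm (its x) by 236 mm (its y) by 90 mm high, open on top under its lid; walls and floor 8 mm thick, room inside 214 x 220 mm and 82 mm deep. Origin: centre of its underside; the front (-x) faces the robot, within 0.06 rad; the lid is hinged along the top of the far (+x) wall. Chest and tray change sides between starts
- lid (a joint): angle of the chest's lid, rad: 0 closed flat on the rim, about 1.65 standing open (as at the start), 1.9 at most. A wooden panel of 230 x 236 x 10 mm, 250 g, on a stiff hinge: it stays where it is left; up to about 3 N at the tab moves it
- lid_tab (a point): middle of the grip tab, a pale wooden tongue 36 mm wide (along y) and 10 mm thick, sticking out 40 mm from the middle of the lid's free edge in the lid's plane; this point is 252 mm from the hinge line, 22 mm beyond the free edge. Lid open, the tab points up; closed, to the robot. Pinched across its 36 mm it turns between the fingers as the lid swings. Axes: x from tab to hinge, y along the hinge
- lid_hinge (a point): middle of the hinge line, on the chest's rim, 115 mm from the chest's centre towards its +x, 90 mm above the counter; the lid turns about the chest's y through this point. Axes as the lid's
- tray: fixed blue plastic tray, outside 230 mm (x) by 236 mm (y) by 32 mm high, walls and floor 6 mm thick. Origin: centre of its underside
- ramekin: small white open cup, 58 mm across, 45 mm tall, standing among the canisters; not to be moved. Origin: centre of its underside
- mug: blue mug, 80 mm across, 90 mm tall, beyond the canisters; bystander. Origin: centre of its underside
- mill: dark wooden pepper mill, 54 mm across, 130 mm tall, beyond the canisters; bystander. Origin: centre of its underside
- spice_jar: amber glass jar, 48 mm across, 100 mm tall, beyond the canisters; bystander. Origin: centre of its underside
Things that resemble listed ones, but are neither listed nor needed, are in the scene too. Leave any yellow look-alike of the tin4 alone.

How it is judged:
On the way, in this order (a step that is already met when the one before it is completed fails the run):
1. every canister lies, let go, in the box that its weight calls for (((x of tin1_center in the frame of chest between -0.11 and 0.11 m and y of tin1_center in the frame of chest between -0.113 and 0.113 m and z of tin1_center in the frame of chest between 0 and 0.056 m and contact force between tin1 and chest above 2.26 N) or (x of tin1_center in the frame of tray between -0.11 and 0.11 m and y of tin1_center in the frame of tray between -0.113 and 0.113 m and z of tin1_center in the frame of tray between 0 and 0.056 m and contact force between tin1 and tray between 0.4 and 2.84 N)) and ((x of tin2_center in the frame of chest between -0.11 and 0.11 m and y of tin2_center in the frame of chest between -0.113 and 0.113 m and z of tin2_center in the frame of chest between 0 and 0.056 m and contact force between tin2 and chest above 2.26 N) or (x of tin2_center in the frame of tray between -0.11 and 0.11 m and y of tin2_center in the frame of tray between -0.113 and 0.113 m and z of tin2_center in the frame of tray between 0 and 0.056 m and contact force between tin2 and tray between 0.4 and 2.84 N)) and ((x of tin3_center in the frame of chest between -0.11 and 0.11 m and y of tin3_center in the frame of chest between -0.113 and 0.113 m and z of tin3_center in the frame of chest between 0 and 0.056 m and contact force between tin3 and chest above 2.26 N) or (x of tin3_center in the frame of tray between -0.11 and 0.11 m and y of tin3_center in the frame of tray between -0.113 and 0.113 m and z of tin3_center in the frame of tray between 0 and 0.056 m and contact force between tin3 and tray between 0.4 and 2.84 N)) and ((x of tin4_center in the frame of chest between -0.11 and 0.11 m and y of tin4_center in the frame of chest between -0.113 and 0.113 m and z of tin4_center in the frame of chest between 0 and 0.056 m and contact force between tin4 and chest above 2.26 N) or (x of tin4_center in the frame of tray between -0.11 and 0.11 m and y of tin4_center in the frame of tray between -0.113 and 0.113 m and z of tin4_center in the frame of tray between 0 and 0.056 m and contact force between tin4 and tray between 0.4 and 2.84 N)) and ((x of tin5_center in the frame of chest between -0.11 and 0.11 m and y of tin5_center in the frame of chest between -0.113 and 0.113 m and z of tin5_center in the frame of chest between 0 and 0.056 m and contact force between tin5 and chest above 2.26 N) or (x of tin5_center in the frame of tray between -0.11 and 0.11 m and y of tin5_center in the frame of tray between -0.113 and 0.113 m and z of tin5_center in the frame of tray between 0 and 0.056 m and contact force between tin5 and tray between 0.4 and 2.84 N)) and contact force between each of tin1, tin2, tin3, tin4, tin5 and the fingers below 0.1 N), for 0.2 s.
2. then the lid is closed (value of joint lid below 0.05 rad), for 0.2 s.
At the end, for the whole second after the job is handed in: Each canister present rests on the floor of the chest (if it weighs over 260 g) or of the tray (if under), not on another one; within 30 g of 260 g either box is accepted, and so is any way up. The lid is within 0.05 rad of closed (((x of tin1_center in the frame of chest between -0.11 and 0.11 m and y of tin1_center in the frame of chest between -0.113 and 0.113 m and z of tin1_center in the frame of chest between 0 and 0.056 m and contact force between tin1 and chest above 2.26 N) or (x of tin1_center in the frame of tray between -0.11 and 0.11 m and y of tin1_center in the frame of tray between -0.113 and 0.113 m and z of tin1_center in the frame of tray between 0 and 0.056 m and contact force between tin1 and tray between 0.4 and 2.84 N)) and ((x of tin2_center in the frame of chest between -0.11 and 0.11 m and y of tin2_center in the frame of chest between -0.113 and 0.113 m and z of tin2_center in the frame of chest between 0 and 0.056 m and contact force between tin2 and chest above 2.26 N) or (x of tin2_center in the frame of tray between -0.11 and 0.11 m and y of tin2_center in the frame of tray between -0.113 and 0.113 m and z of tin2_center in the frame of tray between 0 and 0.056 m and contact force between tin2 and tray between 0.4 and 2.84 N)) and ((x of tin3_center in the frame of chest between -0.11 and 0.11 m and y of tin3_center in the frame of chest between -0.113 and 0.113 m and z of tin3_center in the frame of chest between 0 and 0.056 m and contact force between tin3 and chest above 2.26 N) or (x of tin3_center in the frame of tray between -0.11 and 0.11 m and y of tin3_center in the frame of tray between -0.113 and 0.113 m and z of tin3_center in the frame of tray between 0 and 0.056 m and contact force between tin3 and tray between 0.4 and 2.84 N)) and ((x of tin4_center in the frame of chest between -0.11 and 0.11 m and y of tin4_center in the frame of chest between -0.113 and 0.113 m and z of tin4_center in the frame of chest between 0 and 0.056 m and contact force between tin4 and chest above 2.26 N) or (x of tin4_center in the frame of tray between -0.11 and 0.11 m and y of tin4_center in the frame of tray between -0.113 and 0.113 m and z of tin4_center in the frame of tray between 0 and 0.056 m and contact force between tin4 and tray between 0.4 and 2.84 N)) and ((x of tin5_center in the frame of chest between -0.11 and 0.11 m and y of tin5_center in the frame of chest between -0.113 and 0.113 m and z of tin5_center in the frame of chest between 0 and 0.056 m and contact force between tin5 and chest above 2.26 N) or (x of tin5_center in the frame of tray between -0.11 and 0.11 m and y of tin5_center in the frame of tray between -0.113 and 0.113 m and z of tin5_center in the frame of tray between 0 and 0.056 m and contact force between tin5 and tray between 0.4 and 2.84 N)) and value of joint lid below 0.05 rad and linear speed of each of tin1, tin2, tin3, tin4, tin5 below 0.03 m/s); the robot touches nothing.
It fails at once if the lid is slammed shut (falling faster than 1.5 rad/s when within 0.5 rad of closed) (value of joint lid below 0.5 rad and velocity of joint lid below -1.5 rad/s).
It fails at once if a bystander (ramekin, mug, mill, spice jar) is moved more than 8 cm or knocked over (distance of any of ramekin, mug, mill, spice_jar from where it was at the start of the episode above 0.08 m or angle between any of ramekin, mug, mill, spice_jar's own z axis and vertical above 0.7 rad).
Of tin1, tin2, tin3, tin4, tin5 only 4 to 5 are there at a start; the rules pass over those that are not, and their reading is None.
At some moment in a run one of tin1, tin2, tin3, tin4, tin5 may be knocked a few centimetres aside while the robot is not near it.
Once in a run the grip may slacken for a moment while it holds something.
It also fails if it takes over 210 s, if anything falls off the work surface, if the arm or the gripper's body presses on something with over 40 N, if the wrist force passes 120 N, or if a joint passes its speed limit or range.

## Working session

There is one attempt and no reset: what is moved stays moved. The work goes in short steps, Python scripts to look and compute and a shell command to move; the robot and the scene stay as the last step left them, time stands still between calls to the robot, and variables do not carry over. Pictures are saved under pics/ and viewed, at most 14 in all, crops included, and the job is handed in when it is done.

```bash
mkdir -p pics; python3 - <<'E'
from cell import r, snapshot, get_calibration
import cv2
for n in ("scene","top"):
    c=get_calibration(n); print(n,c)
    cv2.imwrite(f"pics/{n}0.png",snapshot(n)[:,:,::-1])
print(get_calibration("wrist")); print(r.sense())
E
```

```text
scene {'fov_y': 48.49140843577951, 'cx': 275.9882135506043, 'cy': 200.6515314196041, 'rvec': array([ 0.78188424,  2.61247446, -1.10176406]), 'tvec': array([ 0.46744855, -0.13647018,  1.48728103])}
top {'fov_y': 44.62193729795203, 'cx': 276.00725076152787, 'cy': 201.7143036220003, 'rvec': array([ 2.17401841, -2.1582391 ,  0.06519734]), 'tvec': array([0.0061307 , 0.57219966, 1.06684606])}
{'fov_y': 59.09430658749558, 'cx': 286.06294718847465, 'cy': 210.84773315135303, 'mount': array([[-2.37401535e-04, -9.61224646e-01, -2.75766429e-01,
         6.98264364e-02],
       [ 9.99999970e-01, -2.43519087e-04, -1.20572338e-05,
        -2.56107899e-05],
       [-5.55646786e-05, -2.75766423e-01,  9.61224675e-01,
        -1.42317766e-01],
       [ 0.00000000e+00,  0.00000000e+00,  0.00000000e+00,
         1.00000000e+00]])}
{'clock': 0.1, 'joint_positions': array([1.06471634e+00, 3.78022912e-01, 7.97782065e-02, 1.27441137e+00,
       1.40501136e-05, 1.46045895e+00]), 'joint_vel': array([ 0.00067149, -0.00158153,  0.00251051,  0.00026681,  0.00045608,
       -0.00392546]), 'effort': array([ 7.98023266e-04, -4.64693534e+01,  2.70582908e+01,  1.19866105e-02,
       -1.20621112e-04, -1.53824431e-05]), 'eef_pos': array([0.22138334, 0.53003898, 0.23044277]), 'ee_rot': array([ 1.96582540e-01,  9.80486838e-01, -8.83926094e-04, -2.88773427e-04]), 'contact_force': array([ 0.11845765, -0.38501069,  0.17948518]), 'moment': array([-0.03752642, -0.06214368, -0.02853134]), 'gripper_force': 0.0, 'gripper_width': 1.0010657655794233}
```

View pics/top0.png

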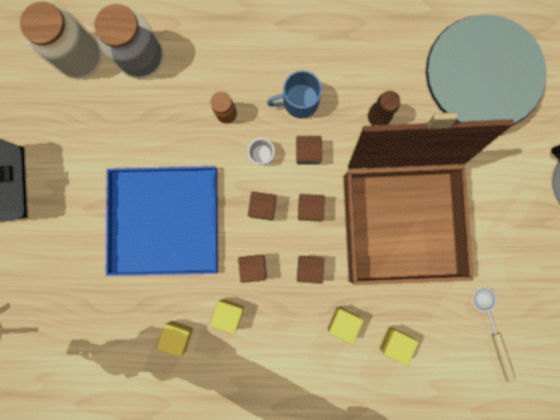

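View pics/scene0.png

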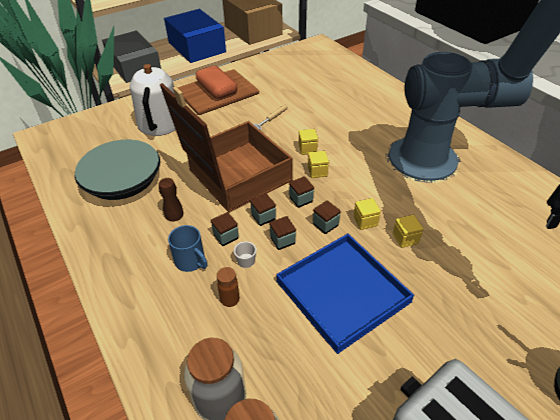

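Candidates (top view): dark-lidded canisters at (309,149), (262,206), (311,207), (252,268), (311,269). Look-alikes to leave are the yellow cubes at (227,316), (174,339), (347,325), (401,346). The other dark things are the spice jar (224,107), the mill (384,108) and the ramekin (262,152). The tray is at (162,220) and the chest at (408,225).

```bash
cat > h.py <<'E'
import numpy as np, cv2
from cell import r, snapshot, get_calibration
from scipy.spatial.transform import Rotation as R
def K(c,h=420):
    f=h/2/np.tan(np.radians(c["fov_y"]/2)); return f,c["cx"],c["cy"]
def cast(name,uv,z):
    c=get_calibration(name); f,cx,cy=K(c); Rm=cv2.Rodrigues(c["rvec"])[0]
    uv=np.atleast_2d(uv).astype(float)
    d=np.c_[(uv[:,0]-cx)/f,(uv[:,1]-cy)/f,np.ones(len(uv))]@Rm
    o=-Rm.T@c["tvec"]
    return (o+d*((z-o[2])/d[:,2])[:,None])[:,:2]
def proj(name,P):
    c=get_calibration(name); f,cx,cy=K(c)
    return cv2.projectPoints(np.atleast_2d(P).astype(float),c["rvec"],c["tvec"],np.array([[f,0,cx],[0,f,cy],[0,0,1]]),None)[0][:,0]
def rects(mask,z,amin=150):
    out=[]
    for c in cv2.findContours(mask.astype(np.uint8),cv2.RETR_EXTERNAL,cv2.CHAIN_APPROX_NONE)[0]:
        if cv2.contourArea(c)<amin: continue
        w=(cast("top",c[:,0],z)*1000).astype(np.float32)
        (x,y),(a,b),t=cv2.minAreaRect(w)
        out.append((round(x),round(y),round(a),round(b),round((t+45)%90-45,1),tuple(c[:,0].mean(0).round())))
    return out
def tins(img):
    hsv=cv2.cvtColor(img,cv2.COLOR_RGB2HSV)
    m=(hsv[...,2]<105)&((hsv[...,0]<15)|(hsv[...,0]>165))&(hsv[...,1]>60)
    m=cv2.morphologyEx(m.astype(np.uint8),cv2.MORPH_OPEN,np.ones((3,3)))
    return rects(m,0.062)
E
python3 - <<'E'
from h import *
img=snapshot("top"); cv2.imwrite("pics/top1.png",cv2.resize(img[120:300,220:350,::-1],None,fx=3.3,fy=3.3))
for t in tins(img): print("tin",t)
hsv=cv2.cvtColor(img,cv2.COLOR_RGB2HSV)
blue=(hsv[...,0]>100)&(hsv[...,0]<130)&(hsv[...,1]>180)
print("tray",[x for x in rects(blue,0.032,3000)])
print("px",hsv[149,309],hsv[224,408],hsv[281,400], hsv[142,420],hsv[121,446],hsv[152,270])
wh=(hsv[...,1]<50)&(hsv[...,2]>130)
print("ramekin",[x for x in rects(wh,0.045,100)])
print("chest rim corners ->", cast("top",[[346,173],[467,166],[472,277],[355,283]],0.09))
E
```

```text
tin (530, -364, 32, 218, -0.5, (np.float64(459.0), np.float64(227.0)))
tin (686, -299, 79, 312, 2.6, (np.float64(418.0), np.float64(145.0)))
tin (753, -205, 46, 48, -38.4, (np.float64(381.0), np.float64(113.0)))
tray []
px [ 12 139 117] [ 13 134 158] [ 13 136 161] [  9 144  53] [ 19  98 114] [ 21  10 181]
ramekin [(353, -415, 48, 92, -1.6, (np.float64(487.0), np.float64(308.0))), (678, 43, 56, 57, 0.3, (np.float64(261.0), np.float64(151.0))), (902, 384, 54, 16, -40.3, (np.float64(105.0), np.float64(48.0))), (860, -436, 245, 232, -0.9, (np.float64(487.0), np.float64(70.0)))]
chest rim corners -> [[ 0.62526364 -0.13135122]
 [ 0.64053378 -0.37233162]
 [ 0.42081852 -0.37697674]
 [ 0.40686039 -0.14831236]]
```

View pics/top1.png

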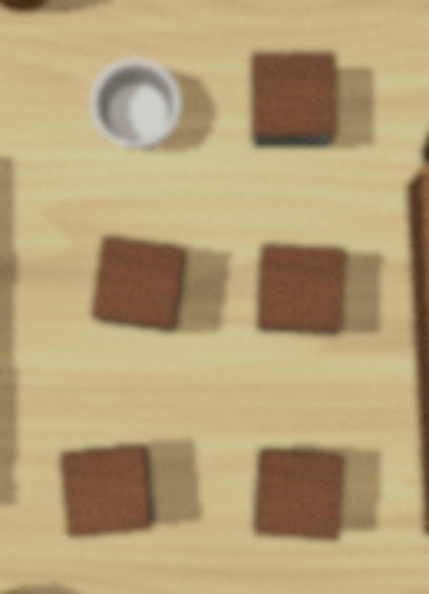

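The crop confirms five brown-lidded, grey-green canisters and the white ramekin at the upper left. The lid threshold needs raising.

```bash
python3 - <<'E'
s=open("h.py").read()
s=s.replace("m=(hsv[...,2]<105)&((hsv[...,0]<15)|(hsv[...,0]>165))&(hsv[...,1]>60)","m=(hsv[...,2]<150)&((hsv[...,0]<16)|(hsv[...,0]>165))&(hsv[...,1]>105)")
open("h.py","w").write(s)
from h import *
img=cv2.imread("pics/top0.png")[:,:,::-1].copy()
for t in tins(img): print("tin",t)
hsv=cv2.cvtColor(img,cv2.COLOR_RGB2HSV)
print(hsv[220,160],hsv[222,109], hsv[206,262],hsv[268,252])
blue=(hsv[...,0]>100)&(hsv[...,0]<130)&(hsv[...,1]>150)
print("tray",rects(blue,0.032,3000))
w=(hsv[...,0]<19)&(hsv[...,1]>115); w[:160]=0; w[:, :330]=0
w=cv2.morphologyEx(w.astype(np.uint8),cv2.MORPH_OPEN,np.ones((3,3)))
print("chest",rects(w,0.09,3000))
E
```

```text
tin (432, -62, 51, 50, -2.8, (np.float64(310.0), np.float64(269.0)))
tin (433, 57, 50, 52, 6.1, (np.float64(252.0), np.float64(268.0)))
tin (559, -64, 49, 51, 0.3, (np.float64(311.0), np.float64(207.0)))
tin (561, 39, 52, 51, -7.3, (np.float64(262.0), np.float64(205.0)))
tin (681, -58, 50, 50, 0.3, (np.float64(309.0), np.float64(148.0)))
tin (755, 114, 30, 41, 30.5, (np.float64(226.0), np.float64(113.0)))
tin (585, -277, 301, 411, -16.3, (np.float64(415.0), np.float64(191.0)))
[107 172 184] [108 225  86] [ 12 140 122] [ 12 139 125]
tray [(531, 253, 223, 233, 1.0, (np.float64(162.0), np.float64(221.0)))]
chest [(533, -252, 247, 243, 2.6, (np.float64(409.0), np.float64(216.0)))]
```

```bash
cat >> h.py <<'E'
def plan(x,y,z,yaw):
    """yaw deg of tool y from world y; rotation first, then offset in the rotated axes (units of 0.1 m)"""
    s=r.sense(); M=R.from_quat(s["ee_rot"]).as_matrix()
    t=np.radians(yaw); T=np.c_[[-np.cos(t),-np.sin(t),0],[-np.sin(t),np.cos(t),0],[0,0,-1]]
    rv=R.from_matrix(M.T@T).as_rotvec()/(np.pi/2)
    print("rot",rv.round(3),"off",((T.T@(np.array([x,y,z])-s["eef_pos"]))*10).round(3),"t",round(s["clock"],1))
E
python3 -c "
from h import *
plan(.433,.057,.15,6.1)"
```

```text
rot [-0.001 -0.    -0.32 ] off [-1.601 -4.929  0.806] t 0.1
```

```bash
python3 -m inch '[{"offset":[0,0,0],"delta_rot":[0,0,-0.064],"jaw":0.1},{"offset":[0,0,0],"delta_rot":[0,0,-0.064],"jaw":0.1},{"offset":[0,0,0],"delta_rot":[0,0,-0.064],"jaw":0.1},{"offset":[0,0,0],"delta_rot":[0,0,-0.064],"jaw":0.1},{"offset":[0,0,0],"delta_rot":[0,0,-0.064],"jaw":0.1},{"offset":[-0.114,-0.352,0.057],"delta_rot":[0,0,0],"jaw":0.1},{"offset":[-0.114,-0.352,0.057],"delta_rot":[0,0,0],"jaw":0.1},{"offset":[-0.114,-0.352,0.057],"delta_rot":[0,0,0],"jaw":0.1},{"offset":[-0.114,-0.352,0.057],"delta_rot":[0,0,0],"jaw":0.1},{"offset":[-0.114,-0.352,0.057],"delta_rot":[0,0,0],"jaw":0.1},{"offset":[-0.114,-0.352,0.057],"delta_rot":[0,0,0],"jaw":0.1},{"offset":[-0.114,-0.352,0.057],"delta_rot":[0,0,0],"jaw":0.1}]' 40
python3 -m inch '[{"offset":[-0.114,-0.352,0.057],"delta_rot":[0,0,0],"jaw":0.1},{"offset":[-0.114,-0.352,0.057],"delta_rot":[0,0,0],"jaw":0.1},{"offset":[-0.114,-0.352,0.057],"delta_rot":[0,0,0],"jaw":0.1},{"offset":[-0.114,-0.352,0.057],"delta_rot":[0,0,0],"jaw":0.1},{"offset":[-0.114,-0.352,0.057],"delta_rot":[0,0,0],"jaw":0.1},{"offset":[-0.114,-0.352,0.057],"delta_rot":[0,0,0],"jaw":0.1},{"offset":[-0.114,-0.352,0.057],"delta_rot":[0,0,0],"jaw":0.1},{"offset":[0,0,0],"delta_rot":[0,0,0],"jaw":0.1},{"offset":[0,0,0],"delta_rot":[0,0,0],"jaw":0.1}]'
python3 -c "
from h import *
plan(.433,.057,.021,6.1)
for t in range(2): print(r.sense()['contact_force'])
w=snapshot('wrist'); cv2.imwrite('pics/w1.png',w[:,:,::-1])"
```

```text
clock: 1.15
eef_pos: [0.3274, 0.2923, 0.191]
ee_rot: [-0.054, 0.999, -0.0, -0.0]
contact_force: [0.7, 0.9, 0.4]
gripper_width: 0.902
gripper_force: 0.0
clock: 1.9
eef_pos: [0.4331, 0.056, 0.151]
ee_rot: [-0.051, 0.999, 0.0, -0.0]
contact_force: [-0.4, -0.1, -0.2]
gripper_width: 0.902
gripper_force: 0.0
rot [ 0.    -0.001 -0.003] off [-0.    0.01  1.3 ] t 1.9
[-0.37049971 -0.14429881 -0.19051136]
[-0.37049971 -0.14429881 -0.19051136]
```

View pics/w1.png

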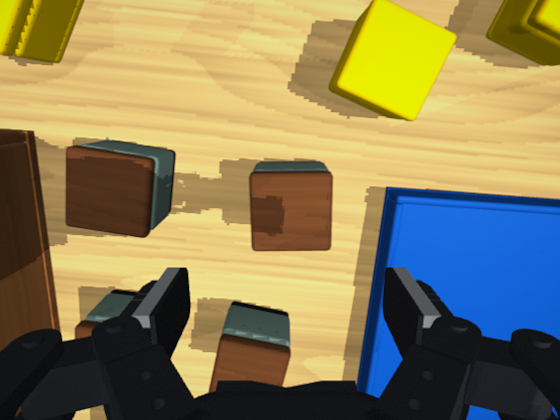

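The wrist view shows the canister (lid centre about (290,210)) square and centred between the fingers, whose midpoint is near column 287. Descending, gripping and lifting.

```bash
python3 -m inch '[{"offset":[0,0,0.325],"delta_rot":[0,0,0],"jaw":0.1},{"offset":[0,0,0.325],"delta_rot":[0,0,0],"jaw":0.1},{"offset":[0,0,0.325],"delta_rot":[0,0,0],"jaw":0.1},{"offset":[0,0,0.325],"delta_rot":[0,0,0],"jaw":0.1},{"offset":[0,0,0],"delta_rot":[0,0,0],"jaw":0.1},{"offset":[0,0,0],"delta_rot":[0,0,0],"jaw":0.6},{"offset":[0,0,0],"delta_rot":[0,0,0],"jaw":0.6},{"offset":[0,0,0],"delta_rot":[0,0,0],"jaw":0.6},{"offset":[0,0,0],"delta_rot":[0,0,0],"jaw":0.6},{"offset":[0,0,0],"delta_rot":[0,0,0],"jaw":0.6},{"offset":[0,0,0],"delta_rot":[0,0,0],"jaw":0.6}]' 50
python3 -m inch '[{"offset":[0,0,-0.1],"delta_rot":[0,0,0],"jaw":0.6},{"offset":[0,0,-0.3],"delta_rot":[0,0,0],"jaw":0.6},{"offset":[0,0,-0.3],"delta_rot":[0,0,0],"jaw":0.6},{"offset":[0,0,-0.3],"delta_rot":[0,0,0],"jaw":0.6},{"offset":[0,0,-0.3],"delta_rot":[0,0,0],"jaw":0.6},{"offset":[0,0,0],"delta_rot":[0,0,0],"jaw":0.6},{"offset":[0,0,0],"delta_rot":[0,0,0],"jaw":0.6},{"offset":[0,0,0],"delta_rot":[0,0,0],"jaw":0.6},{"offset":[0,0,0],"delta_rot":[0,0,0],"jaw":0.6}]'
for i in 1 2 3 4 5 6; do python3 -m inch '[{"offset":[0,0,0],"delta_rot":[0,0,0],"jaw":0.6}]' | grep contact; done
python3 -c "
from h import *
print(r.sense()['effort'])"
```

```text
clock: 2.87
eef_pos: [0.4346, 0.0579, 0.0231]
ee_rot: [-0.054, 0.999, 0.0, 0.002]
contact_force: [-1.4, 1.6, 7.4]
gripper_width: 0.626
gripper_force: 54.8
clock: 3.62
eef_pos: [0.4314, 0.0576, 0.1499]
ee_rot: [-0.053, 0.999, 0.0, -0.002]
contact_force: [-0.2, -0.2, -2.7]
gripper_width: 0.624
gripper_force: 54.4
contact_force: [-0.2, 0.4, -3.6]
contact_force: [-0.3, -0.8, -2.9]
contact_force: [0.1, 0.1, -2.9]
contact_force: [0.5, -0.4, -3.3]
contact_force: [-0.3, -0.1, -3.4]
contact_force: [-0.5, 0.6, -3.0]
[-2.00963746e-03 -3.39621913e+01  2.61047083e+01  1.32862577e-02
 -9.32959410e-04  1.00076875e-06]
```

```bash
python3 -c "
from h import *
plan(.581,-.298,.16,3.5)"
```

```text
rot [ 0.    -0.     0.029] off [-1.261 -3.64  -0.086] t 4.1
```

```bash
python3 -m inch '[{"offset":[0,0,-0.1],"delta_rot":[0,0,0.029],"jaw":0.6},{"offset":[-0.115,-0.331,0],"delta_rot":[0,0,0],"jaw":0.6},{"offset":[-0.115,-0.331,0],"delta_rot":[0,0,0],"jaw":0.6},{"offset":[-0.115,-0.331,0],"delta_rot":[0,0,0],"jaw":0.6},{"offset":[-0.115,-0.331,0],"delta_rot":[0,0,0],"jaw":0.6},{"offset":[-0.115,-0.331,0],"delta_rot":[0,0,0],"jaw":0.6},{"offset":[-0.115,-0.331,0],"delta_rot":[0,0,0],"jaw":0.6},{"offset":[-0.115,-0.331,0],"delta_rot":[0,0,0],"jaw":0.6},{"offset":[-0.115,-0.331,0],"delta_rot":[0,0,0],"jaw":0.6},{"offset":[-0.115,-0.331,0],"delta_rot":[0,0,0],"jaw":0.6},{"offset":[-0.115,-0.331,0],"delta_rot":[0,0,0],"jaw":0.6},{"offset":[-0.115,-0.331,0],"delta_rot":[0,0,0],"jaw":0.6}]'
python3 -m inch '[{"offset":[0,0,0],"delta_rot":[0,0,0],"jaw":0.6},{"offset":[0,0,0],"delta_rot":[0,0,0],"jaw":0.6},{"offset":[0,0,0],"delta_rot":[0,0,0],"jaw":0.6}]'
python3 -c "
from h import *
plan(.581,-.298,.032,3.5)
cv2.imwrite('pics/w2.png',snapshot('wrist')[:,:,::-1])
cv2.imwrite('pics/t2.png',snapshot('top')[:,:,::-1])
from h import *
cv2.imwrite('pics/m2.png',cv2.resize(np.hstack([cv2.imread('pics/w2.png'),cv2.imread('pics/t2.png')]),(800,300)))"
```

```text
clock: 5.12
eef_pos: [0.5819, -0.2997, 0.1611]
ee_rot: [-0.031, 1.0, 0.0, -0.0]
contact_force: [1.3, 0.3, -3.1]
gripper_width: 0.626
gripper_force: 54.6
clock: 5.37
eef_pos: [0.5811, -0.2977, 0.1608]
ee_rot: [-0.031, 1.0, 0.001, -0.001]
contact_force: [0.7, 0.5, -2.8]
gripper_width: 0.623
gripper_force: 54.8
rot [ 0.001 -0.001 -0.   ] off [ 1.000e-03 -3.000e-03  1.288e+00] t 5.4
```

View pics/m2.png

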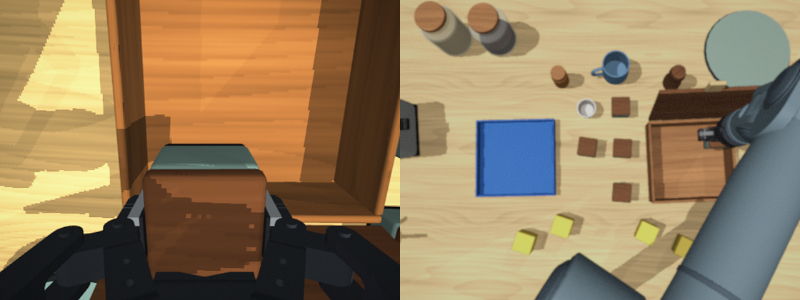

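The left half shows the held canister over the chest, with the chest's -y wall at columns 110-145. The right half shows 4 canisters remaining and nothing disturbed. Checking the clearance to that wall by ray casting.

```bash
cat >> h.py <<'E'
def wcast(uv,z,p=None,q=None):
    if p is None: s=r.sense(); p,q=s["eef_pos"],s["ee_rot"]
    c=get_calibration("wrist"); f,cx,cy=K(c); T=np.eye(4); T[:3,:3]=R.from_quat(q).as_matrix(); T[:3,3]=p
    M=T@c["mount"]; uv=np.atleast_2d(uv).astype(float)
    d=np.c_[(uv[:,0]-cx)/f,(uv[:,1]-cy)/f,np.ones(len(uv))]@M[:3,:3].T; o=M[:3,3]
    return (o+d*((z-o[2])/d[:,2])[:,None])[:,:2]
E
python3 - <<'E'
from h import *
im=cv2.imread('pics/w2.png'); 
g=cv2.cvtColor(im,cv2.COLOR_BGR2GRAY).astype(int)
for row in (30,100):
    e=np.abs(np.diff(cv2.GaussianBlur(g[row:row+3].mean(0)[None].astype(np.float32),(3,1),0)[0]))
    cols=[c for c in range(1,558) if e[c]>6 and e[c]>=e[c-1] and e[c]>=e[c+1]]
    print(row,[(c,wcast([[c,row]],.09)[0].round(3).tolist()) for c in cols if 120<c<230 or c>420])
t=R.from_euler('z',3.5,degrees=True).as_matrix()[:2,:2]
import itertools
for l in [(-110),(110)]:
    print(l,(np.array([.528,-.256])+t@[-60,l]/np.array(1) if 0 else np.array([.528,-.256])+t@np.array([-.06,l/1000])).round(3))
E
```

```text
30 [(132, [0.479, -0.384]), (149, [0.478, -0.376]), (152, [0.478, -0.374]), (163, [0.478, -0.368]), (196, [0.477, -0.351]), (445, [0.468, -0.22]), (501, [0.467, -0.19])]
100 [(139, [0.514, -0.382]), (155, [0.513, -0.374]), (157, [0.513, -0.372]), (168, [0.513, -0.366]), (199, [0.512, -0.349]), (439, [0.504, -0.217]), (490, [0.502, -0.189])]
-110 [ 0.475 -0.369]
110 [ 0.461 -0.15 ]
```

```bash
python3 -c "
import cv2
cv2.imwrite('pics/w2c.png',cv2.imread('pics/w2.png')[:300])"
```

```text
(no output)
```

View pics/w2c.png

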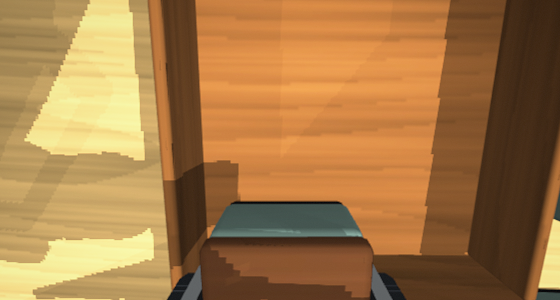

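The inner top edge of the -y wall is at column ~165, which casts to y≈-0.368. The chest model predicts -0.369, so I'm lowering.

```bash
python3 -m inch '[{"offset":[0,0,0.32],"delta_rot":[0,0,0],"jaw":0.6},{"offset":[0,0,0.32],"delta_rot":[0,0,0],"jaw":0.6},{"offset":[0,0,0.32],"delta_rot":[0,0,0],"jaw":0.6},{"offset":[0,0,0.25],"delta_rot":[0,0,0],"jaw":0.6},{"offset":[0,0,0.08],"delta_rot":[0,0,0],"jaw":0.6},{"offset":[0,0,0],"delta_rot":[0,0,0],"jaw":0.6},{"offset":[0,0,0],"delta_rot":[0,0,0],"jaw":0.6}]'
python3 -m inch '[{"offset":[0,0,0],"delta_rot":[0,0,0],"jaw":0.2},{"offset":[0,0,0],"delta_rot":[0,0,0],"jaw":0.2},{"offset":[0,0,0],"delta_rot":[0,0,0],"jaw":0.2},{"offset":[0,0,0],"delta_rot":[0,0,0],"jaw":0.2},{"offset":[0,0,-0.3],"delta_rot":[0,0,0],"jaw":0.2},{"offset":[0,0,-0.3],"delta_rot":[0,0,0],"jaw":0.2},{"offset":[0,0,-0.3],"delta_rot":[0,0,0],"jaw":0.2},{"offset":[0,0,-0.3],"delta_rot":[0,0,0],"jaw":0.2},{"offset":[0,0,0],"delta_rot":[0,0,0],"jaw":0.2},{"offset":[0,0,0],"delta_rot":[0,0,0],"jaw":0.2},{"offset":[0,0,0],"delta_rot":[0,0,0],"jaw":0.2}]'
for i in 1 2 3 4 5; do python3 -m inch '[{"offset":[0,0,0],"delta_rot":[0,0,0],"jaw":0.2}]' | grep contact; done
python3 -c "
from h import *
for t in tins(snapshot('top')): print(t)
plan(.432,-.062,.15,-2.8)"
```

```text
clock: 6.05
eef_pos: [0.5814, -0.2969, 0.0332]
ee_rot: [-0.031, 1.0, 0.0, 0.0]
contact_force: [-0.2, 0.1, -2.7]
gripper_width: 0.624
gripper_force: 55.5
clock: 6.97
eef_pos: [0.5815, -0.2984, 0.1523]
ee_rot: [-0.031, 1.0, -0.0, 0.0]
contact_force: [-0.0, 0.3, -0.7]
gripper_width: 0.799
gripper_force: 0.0
contact_force: [-0.2, -0.1, -1.0]
contact_force: [-0.4, 0.1, -0.2]
contact_force: [0.2, -0.2, -1.0]
contact_force: [-0.8, -0.0, -0.1]
contact_force: [0.0, 0.3, 0.3]
(416, -281, 14, 89, 3.4, (np.float64(419.0), np.float64(277.0)))
(432, -62, 50, 51, -3.8, (np.float64(310.0), np.float64(269.0)))
(523, -364, 94, 29, 3.5, (np.float64(458.0), np.float64(224.0)))
(566, -309, 30, 71, 5.2, (np.float64(431.0), np.float64(204.0)))
(559, -63, 49, 49, 0.3, (np.float64(311.0), np.float64(207.0)))
(562, 39, 52, 51, -7.7, (np.float64(262.0), np.float64(205.0)))
(681, -58, 50, 50, 0.2, (np.float64(309.0), np.float64(148.0)))
(619, -229, 237, 442, -34.1, (np.float64(396.0), np.float64(179.0)))
rot [ 0.   -0.    0.07] off [1.607 2.284 0.02 ] t 7.4
```

```bash
cat > f.py <<'E'
from cell import r
s=r.sense(); print(round(s["contact_force"][2],2), s["effort"][1:4].round(3), s["eef_pos"].round(4), round(s["gripper_width"],3))
E
python3 -m inch '[{"offset":[0,0,0],"delta_rot":[0,0,0.07],"jaw":0.15},{"offset":[0.2,0.286,0],"delta_rot":[0,0,0],"jaw":0.15},{"offset":[0.2,0.286,0],"delta_rot":[0,0,0],"jaw":0.15},{"offset":[0.2,0.286,0],"delta_rot":[0,0,0],"jaw":0.15},{"offset":[0.2,0.286,0],"delta_rot":[0,0,0],"jaw":0.15},{"offset":[0.2,0.286,0],"delta_rot":[0,0,0],"jaw":0.15},{"offset":[0.2,0.286,0],"delta_rot":[0,0,0],"jaw":0.15},{"offset":[0.2,0.286,0],"delta_rot":[0,0,0],"jaw":0.15},{"offset":[0.2,0.286,0],"delta_rot":[0,0,0],"jaw":0.15},{"offset":[0,0,0],"delta_rot":[0,0,0],"jaw":0.15},{"offset":[0,0,0],"delta_rot":[0,0,0],"jaw":0.15},{"offset":[0,0,0],"delta_rot":[0,0,0],"jaw":0.15}]'
for i in 1 2 3 4 5 6; do python3 -m inch '[{"offset":[0,0,0],"delta_rot":[0,0,0],"jaw":0.15}]' >/dev/null; python3 f.py; done
python3 -c "
from h import *
plan(.432,-.062,.021,-3.3)"
```

```text
clock: 8.43
eef_pos: [0.4337, -0.0621, 0.1529]
ee_rot: [0.024, 1.0, -0.0, 0.001]
contact_force: [-0.3, -0.4, -0.3]
gripper_width: 0.852
gripper_force: 0.0
0.5 [-33.157  24.778   0.069] [ 0.4341 -0.0627  0.1528] 0.848
0.62 [-3.3038e+01  2.4996e+01  1.1000e-02] [ 0.4339 -0.0628  0.1527] 0.851
-0.79 [-3.2911e+01  2.5089e+01 -6.0000e-03] [ 0.4336 -0.0626  0.1525] 0.849
-0.09 [-3.2807e+01  2.5116e+01 -1.0000e-02] [ 0.4333 -0.0624  0.1524] 0.851
-0.24 [-3.2734e+01  2.5115e+01 -9.0000e-03] [ 0.4331 -0.0622  0.1524] 0.856
0.0 [-3.2692e+01  2.5103e+01 -7.0000e-03] [ 0.4329 -0.062   0.1524] 0.85
rot [ 0.    -0.     0.005] off [ 9.000e-03 -1.000e-03  1.314e+00] t 8.9
```

```bash
python3 -m inch '[{"offset":[0,0,0.33],"delta_rot":[0,0,0],"jaw":0.15},{"offset":[0,0,0.33],"delta_rot":[0,0,0],"jaw":0.15},{"offset":[0,0,0.33],"delta_rot":[0,0,0],"jaw":0.15},{"offset":[0,0,0.32],"delta_rot":[0,0,0],"jaw":0.15},{"offset":[0,0,0],"delta_rot":[0,0,0],"jaw":0.15},{"offset":[0,0,0],"delta_rot":[0,0,0],"jaw":0.6},{"offset":[0,0,0],"delta_rot":[0,0,0],"jaw":0.6},{"offset":[0,0,0],"delta_rot":[0,0,0],"jaw":0.6},{"offset":[0,0,0],"delta_rot":[0,0,0],"jaw":0.6},{"offset":[0,0,0],"delta_rot":[0,0,0],"jaw":0.6},{"offset":[0,0,0],"delta_rot":[0,0,0],"jaw":0.6}]'
python3 -m inch '[{"offset":[0,0,-0.1],"delta_rot":[0,0,0],"jaw":0.6},{"offset":[0,0,-0.3],"delta_rot":[0,0,0],"jaw":0.6},{"offset":[0,0,-0.3],"delta_rot":[0,0,0],"jaw":0.6},{"offset":[0,0,-0.3],"delta_rot":[0,0,0],"jaw":0.6},{"offset":[0,0,-0.3],"delta_rot":[0,0,0],"jaw":0.6},{"offset":[0,0,0],"delta_rot":[0,0,0],"jaw":0.6},{"offset":[0,0,0],"delta_rot":[0,0,0],"jaw":0.6},{"offset":[0,0,0],"delta_rot":[0,0,0],"jaw":0.6},{"offset":[0,0,0],"delta_rot":[0,0,0],"jaw":0.6}]'
for i in 1 2 3 4 5 6; do python3 -m inch '[{"offset":[0,0,0],"delta_rot":[0,0,0],"jaw":0.6}]' >/dev/null; python3 f.py; done
python3 -c "
from h import *
plan(.481,-.304,.16,3.5)
plan(.583,.209,.16,1)"
```

```text
clock: 9.85
eef_pos: [0.4337, -0.062, 0.0225]
ee_rot: [0.024, 1.0, -0.0, 0.001]
contact_force: [0.2, 0.1, 0.3]
gripper_width: 0.628
gripper_force: 52.4
clock: 10.6
eef_pos: [0.4316, -0.0614, 0.1502]
ee_rot: [0.024, 1.0, 0.0, -0.001]
contact_force: [-0.7, -0.1, -1.5]
gripper_width: 0.624
gripper_force: 52.8
-0.97 [-3.3508e+01  2.5565e+01  1.0000e-03] [ 0.4315 -0.0613  0.15  ] 0.624
-1.45 [-3.3299e+01  2.5387e+01  2.1000e-02] [ 0.4318 -0.0614  0.1503] 0.63
-0.71 [-3.3180e+01  2.5319e+01  2.5000e-02] [ 0.4321 -0.0615  0.1506] 0.629
-0.93 [-3.3123e+01  2.5312e+01  2.0000e-02] [ 0.4324 -0.0616  0.1509] 0.628
-1.75 [-3.3106e+01  2.5331e+01  1.4000e-02] [ 0.4327 -0.0617  0.1512] 0.625
-1.76 [-3.3109e+01  2.5356e+01  8.0000e-03] [ 0.4328 -0.0617  0.1514] 0.627
rot [ 0.   -0.   -0.07] off [-0.333 -2.448 -0.086] t 11.1
rot [ 0.    -0.    -0.042] off [-1.549  2.681 -0.086] t 11.1
```

```bash
python3 -m inch '[{"offset":[0,0,0],"delta_rot":[0,0,-0.042],"jaw":0.6},{"offset":[-0.172,0.298,0],"delta_rot":[0,0,0],"jaw":0.6},{"offset":[-0.172,0.298,0],"delta_rot":[0,0,0],"jaw":0.6},{"offset":[-0.172,0.298,0],"delta_rot":[0,0,0],"jaw":0.6},{"offset":[-0.172,0.298,0],"delta_rot":[0,0,0],"jaw":0.6},{"offset":[-0.172,0.298,0],"delta_rot":[0,0,0],"jaw":0.6},{"offset":[-0.172,0.298,0],"delta_rot":[0,0,0],"jaw":0.6},{"offset":[-0.172,0.298,0],"delta_rot":[0,0,0],"jaw":0.6},{"offset":[-0.172,0.298,0],"delta_rot":[0,0,0],"jaw":0.6},{"offset":[-0.172,0.298,0],"delta_rot":[0,0,0],"jaw":0.6},{"offset":[0,0,0],"delta_rot":[0,0,0],"jaw":0.6},{"offset":[0,0,0],"delta_rot":[0,0,0],"jaw":0.6}]'
python3 -m inch '[{"offset":[0,0,0],"delta_rot":[0,0,0],"jaw":0.6},{"offset":[0,0,0.32],"delta_rot":[0,0,0],"jaw":0.6},{"offset":[0,0,0.32],"delta_rot":[0,0,0],"jaw":0.6},{"offset":[0,0,0.32],"delta_rot":[0,0,0],"jaw":0.6},{"offset":[0,0,0.2],"delta_rot":[0,0,0],"jaw":0.6},{"offset":[0,0,0.06],"delta_rot":[0,0,0],"jaw":0.6},{"offset":[0,0,0],"delta_rot":[0,0,0],"jaw":0.6},{"offset":[0,0,0],"delta_rot":[0,0,0],"jaw":0.6}]'
python3 -c "
from h import *
plan(.583,.209,.029,1)"
```

```text
clock: 12.1
eef_pos: [0.5834, 0.2106, 0.1508]
ee_rot: [-0.01, 1.0, -0.0, -0.0]
contact_force: [0.2, 0.1, -1.0]
gripper_width: 0.627
gripper_force: 53.1
clock: 12.77
eef_pos: [0.5826, 0.2078, 0.0301]
ee_rot: [-0.008, 1.0, -0.0, -0.0]
contact_force: [-0.2, -0.6, 0.6]
gripper_width: 0.625
gripper_force: 52.5
rot [-0.    -0.    -0.001] off [-0.005  0.012  0.011] t 12.8
```

Release, rise, and plan the next pick at (559,-63).

```bash
python3 -m inch '[{"offset":[0,0,0],"delta_rot":[0,0,0],"jaw":0.2},{"offset":[0,0,0],"delta_rot":[0,0,0],"jaw":0.2},{"offset":[0,0,0],"delta_rot":[0,0,0],"jaw":0.2},{"offset":[0,0,0],"delta_rot":[0,0,0],"jaw":0.2},{"offset":[0,0,-0.3],"delta_rot":[0,0,0],"jaw":0.2},{"offset":[0,0,-0.3],"delta_rot":[0,0,0],"jaw":0.2},{"offset":[0,0,-0.3],"delta_rot":[0,0,0],"jaw":0.2},{"offset":[0,0,-0.3],"delta_rot":[0,0,0],"jaw":0.2},{"offset":[0,0,0],"delta_rot":[0,0,0],"jaw":0.2}]'
python3 -c "
from h import *
for t in tins(snapshot('top')): print(t[:5])
plan(.561,.039,.15,-7.5)"
```

```text
clock: 13.52
eef_pos: [0.587, 0.2102, 0.1568]
ee_rot: [-0.009, 1.0, 0.001, 0.006]
contact_force: [1.0, 0.2, 0.1]
gripper_width: 0.798
gripper_force: 0.0
(559, -63, 49, 49, 0.3)
(562, 39, 52, 51, -7.7)
(573, 207, 33, 48, 0.4)
(581, -305, 57, 64, 3.5)
(517, -178, 228, 87, 3.0)
(527, -302, 222, 152, 2.5)
(681, -58, 50, 50, 0.3)
(691, -309, 304, 175, -14.1)
rot [0.002 0.005 0.094] off [ 0.025 -1.728  0.039] t 13.6
```

```bash
python3 -m inch '[{"offset":[0,0,0],"delta_rot":[0,0,0.047],"jaw":0.15},{"offset":[0,0,0],"delta_rot":[0,0,0.047],"jaw":0.15},{"offset":[0,-0.286,0],"delta_rot":[0,0,0],"jaw":0.15},{"offset":[0,-0.286,0],"delta_rot":[0,0,0],"jaw":0.15},{"offset":[0,-0.286,0],"delta_rot":[0,0,0],"jaw":0.15},{"offset":[0,-0.286,0],"delta_rot":[0,0,0],"jaw":0.15},{"offset":[0,-0.286,0],"delta_rot":[0,0,0],"jaw":0.15},{"offset":[0,-0.286,0],"delta_rot":[0,0,0],"jaw":0.15},{"offset":[0,0,0],"delta_rot":[0,0,0],"jaw":0.15},{"offset":[0,0,0],"delta_rot":[0,0,0],"jaw":0.15},{"offset":[0,0,0],"delta_rot":[0,0,0],"jaw":0.15},{"offset":[0,0,0],"delta_rot":[0,0,0],"jaw":0.15}]'
for i in 1 2 3 4 5 6; do python3 -m inch '[{"offset":[0,0,0],"delta_rot":[0,0,0],"jaw":0.15}]' >/dev/null; python3 f.py; done
python3 -c "
from h import *
plan(.5615,.039,.021,-7.5)"
```

```text
clock: 14.57
eef_pos: [0.5605, 0.0399, 0.149]
ee_rot: [0.065, 0.998, 0.0, -0.0]
contact_force: [0.3, 0.7, 0.2]
gripper_width: 0.848
gripper_force: 0.0
-0.59 [-4.5581e+01  2.5739e+01  6.0000e-03] [0.5606 0.0401 0.1492] 0.85
-0.77 [-4.5564e+01  2.5763e+01  3.0000e-03] [0.5607 0.04   0.1493] 0.85
0.46 [-4.5561e+01  2.5782e+01  1.0000e-03] [0.5607 0.0397 0.1494] 0.848
0.24 [-45.564  25.795  -0.   ] [0.5607 0.0395 0.1495] 0.848
0.07 [-4.5570e+01  2.5802e+01 -1.0000e-03] [0.5607 0.0393 0.1495] 0.849
-0.08 [-45.576  25.806  -0.   ] [0.5607 0.0391 0.1495] 0.849
rot [0.    0.    0.001] off [-0.008  0.     1.285] t 15.1
```

```bash
python3 -m inch '[{"offset":[0,0,0.32],"delta_rot":[0,0,0],"jaw":0.15},{"offset":[0,0,0.32],"delta_rot":[0,0,0],"jaw":0.15},{"offset":[0,0,0.32],"delta_rot":[0,0,0],"jaw":0.15},{"offset":[0,0,0.32],"delta_rot":[0,0,0],"jaw":0.15},{"offset":[0,0,0],"delta_rot":[0,0,0],"jaw":0.15},{"offset":[0,0,0],"delta_rot":[0,0,0],"jaw":0.6},{"offset":[0,0,0],"delta_rot":[0,0,0],"jaw":0.6},{"offset":[0,0,0],"delta_rot":[0,0,0],"jaw":0.6},{"offset":[0,0,0],"delta_rot":[0,0,0],"jaw":0.6},{"offset":[0,0,0],"delta_rot":[0,0,0],"jaw":0.6},{"offset":[0,0,0],"delta_rot":[0,0,0],"jaw":0.6}]'
python3 -m inch '[{"offset":[0,0,-0.08],"delta_rot":[0,0,0],"jaw":0.6},{"offset":[0,0,-0.3],"delta_rot":[0,0,0],"jaw":0.6},{"offset":[0,0,-0.3],"delta_rot":[0,0,0],"jaw":0.6},{"offset":[0,0,-0.3],"delta_rot":[0,0,0],"jaw":0.6},{"offset":[0,0,-0.3],"delta_rot":[0,0,0],"jaw":0.6},{"offset":[0,0,0],"delta_rot":[0,0,0],"jaw":0.6},{"offset":[0,0,0],"delta_rot":[0,0,0],"jaw":0.6},{"offset":[0,0,0],"delta_rot":[0,0,0],"jaw":0.6},{"offset":[0,0,0],"delta_rot":[0,0,0],"jaw":0.6}]'
for i in 1 2 3 4 5 6 7 8; do python3 -m inch '[{"offset":[0,0,0],"delta_rot":[0,0,0],"jaw":0.6}]' >/dev/null; python3 f.py; done
python3 -c "
from h import *
plan(.575,-.208,.15,3.5)
plan(.580,.299,.15,1)"
```

```text
clock: 15.98
eef_pos: [0.5615, 0.0389, 0.0225]
ee_rot: [0.065, 0.998, 0.0, 0.001]
contact_force: [-0.0, 0.2, 0.5]
gripper_width: 0.626
gripper_force: 54.5
clock: 16.73
eef_pos: [0.5589, 0.039, 0.1474]
ee_rot: [0.065, 0.998, -0.0, -0.002]
contact_force: [-0.1, -0.2, -4.9]
gripper_width: 0.628
gripper_force: 54.7
-4.83 [-4.8415e+01  2.7547e+01  6.0000e-03] [0.5589 0.039  0.1473] 0.628
-4.09 [-4.8057e+01  2.7301e+01  3.3000e-02] [0.5594 0.039  0.1478] 0.626
-4.59 [-4.7872e+01  2.7214e+01  3.3000e-02] [0.5599 0.039  0.1483] 0.625
-4.31 [-4.780e+01  2.721e+01  2.300e-02] [0.5603 0.039  0.1488] 0.624
-4.46 [-4.7792e+01  2.7241e+01  1.2000e-02] [0.5605 0.039  0.1492] 0.628
-4.02 [-4.7813e+01  2.7278e+01  4.0000e-03] [0.5606 0.039  0.1494] 0.625
-3.64 [-4.7842e+01  2.7310e+01 -1.0000e-03] [0.5607 0.039  0.1495] 0.627
-4.25 [-4.7871e+01  2.7332e+01 -4.0000e-03] [0.5607 0.039  0.1496] 0.631
rot [ 0.     0.    -0.122] off [ 0.008 -2.474 -0.004] t 17.4
rot [ 0.     0.    -0.094] off [-0.238  2.597 -0.004] t 17.4
```

Heavy (about 430 g), so it goes to chest slot B.

```bash
python3 -m inch '[{"offset":[0,0,0],"delta_rot":[0,0,-0.061],"jaw":0.6},{"offset":[0,0,0],"delta_rot":[0,0,-0.061],"jaw":0.6},{"offset":[0,-0.309,0],"delta_rot":[0,0,0],"jaw":0.6},{"offset":[0,-0.309,0],"delta_rot":[0,0,0],"jaw":0.6},{"offset":[0,-0.309,0],"delta_rot":[0,0,0],"jaw":0.6},{"offset":[0,-0.309,0],"delta_rot":[0,0,0],"jaw":0.6},{"offset":[0,-0.309,0],"delta_rot":[0,0,0],"jaw":0.6},{"offset":[0,-0.309,0],"delta_rot":[0,0,0],"jaw":0.6},{"offset":[0,-0.309,0],"delta_rot":[0,0,0],"jaw":0.6},{"offset":[0,-0.309,0],"delta_rot":[0,0,0],"jaw":0.6},{"offset":[0,0,0],"delta_rot":[0,0,0],"jaw":0.6},{"offset":[0,0,0],"delta_rot":[0,0,0],"jaw":0.6}]'
python3 -m inch '[{"offset":[0,0,0],"delta_rot":[0,0,0],"jaw":0.6},{"offset":[0,0,0],"delta_rot":[0,0,0],"jaw":0.6},{"offset":[0,0,0.32],"delta_rot":[0,0,0],"jaw":0.6},{"offset":[0,0,0.32],"delta_rot":[0,0,0],"jaw":0.6},{"offset":[0,0,0.3],"delta_rot":[0,0,0],"jaw":0.6},{"offset":[0,0,0.18],"delta_rot":[0,0,0],"jaw":0.6},{"offset":[0,0,0.06],"delta_rot":[0,0,0],"jaw":0.6},{"offset":[0,0,0],"delta_rot":[0,0,0],"jaw":0.6},{"offset":[0,0,0],"delta_rot":[0,0,0],"jaw":0.6}]'
python3 -c "
from h import *
plan(.575,-.208,.0315,3.5)"
```

```text
clock: 18.4
eef_pos: [0.5759, -0.2096, 0.1493]
ee_rot: [-0.029, 1.0, 0.0, 0.0]
contact_force: [-1.1, 0.4, -4.4]
gripper_width: 0.628
gripper_force: 55.2
clock: 19.15
eef_pos: [0.5761, -0.2067, 0.032]
ee_rot: [-0.031, 1.0, 0.0, 0.0]
contact_force: [-0.0, -0.4, -3.4]
gripper_width: 0.627
gripper_force: 55.9
rot [-0.     0.     0.001] off [ 0.012 -0.013  0.005] t 19.1
```

```bash
python3 -m inch '[{"offset":[0,0,0],"delta_rot":[0,0,0],"jaw":0.22},{"offset":[0,0,0],"delta_rot":[0,0,0],"jaw":0.22},{"offset":[0,0,0],"delta_rot":[0,0,0],"jaw":0.22},{"offset":[0,0,0],"delta_rot":[0,0,0],"jaw":0.22},{"offset":[0,0,-0.3],"delta_rot":[0,0,0],"jaw":0.22},{"offset":[0,0,-0.3],"delta_rot":[0,0,0],"jaw":0.22},{"offset":[0,0,-0.3],"delta_rot":[0,0,0],"jaw":0.22},{"offset":[0,0,-0.3],"delta_rot":[0,0,0],"jaw":0.22},{"offset":[0,0,0],"delta_rot":[0,0,0],"jaw":0.2},{"offset":[0,0,0],"delta_rot":[0,0,0],"jaw":0.2},{"offset":[0,0,0],"delta_rot":[0,0,0],"jaw":0.2},{"offset":[0,0,0],"delta_rot":[0,0,0],"jaw":0.2}]'
python3 -c "
from h import *
for t in tins(snapshot('top')): print(t[:5])
plan(.559,-.063,.15,0.3)"
```

```text
clock: 20.15
eef_pos: [0.5748, -0.207, 0.1499]
ee_rot: [-0.031, 1.0, 0.001, -0.001]
contact_force: [0.2, 0.6, -0.0]
gripper_width: 0.802
gripper_force: 0.0
(560, -215, 25, 63, 0.4)
(559, -64, 49, 51, 0.3)
(581, 206, 48, 50, 0.4)
(521, -176, 88, 225, -0.2)
(681, -58, 50, 50, 0.2)
(753, 113, 34, 41, 30.5)
(704, -220, 118, 181, -28.4)
rot [ 0.001 -0.002  0.036] off [ 0.149  1.441 -0.003] t 20.2
```

```bash
python3 -m inch '[{"offset":[0,0,0],"delta_rot":[0,0,0.036],"jaw":0.15},{"offset":[0.03,0.288,0],"delta_rot":[0,0,0],"jaw":0.15},{"offset":[0.03,0.288,0],"delta_rot":[0,0,0],"jaw":0.15},{"offset":[0.03,0.288,0],"delta_rot":[0,0,0],"jaw":0.15},{"offset":[0.03,0.288,0],"delta_rot":[0,0,0],"jaw":0.15},{"offset":[0.03,0.288,0],"delta_rot":[0,0,0],"jaw":0.15},{"offset":[0,0,0],"delta_rot":[0,0,0],"jaw":0.15},{"offset":[0,0,0],"delta_rot":[0,0,0],"jaw":0.15},{"offset":[0,0,0],"delta_rot":[0,0,0],"jaw":0.15},{"offset":[0,0,0],"delta_rot":[0,0,0],"jaw":0.15},{"offset":[0,0,0],"delta_rot":[0,0,0],"jaw":0.15},{"offset":[0,0,0],"delta_rot":[0,0,0],"jaw":0.15}]'
for i in 1 2 3 4 5 6; do python3 -m inch '[{"offset":[0,0,0],"delta_rot":[0,0,0],"jaw":0.15}]' >/dev/null; python3 f.py; done
python3 -c "
from h import *
plan(.559,-.064,.021,0.3)"
```

```text
clock: 21.2
eef_pos: [0.5602, -0.0649, 0.1513]
ee_rot: [-0.002, 1.0, 0.0, -0.0]
contact_force: [-0.5, 0.0, 1.1]
gripper_width: 0.852
gripper_force: 0.0
-0.17 [-45.72   25.841  -0.   ] [ 0.5602 -0.0646  0.1514] 0.847
-0.43 [-4.5711e+01  2.5856e+01 -3.0000e-03] [ 0.5602 -0.0644  0.1515] 0.851
0.41 [-4.5713e+01  2.5863e+01 -3.0000e-03] [ 0.5602 -0.0642  0.1515] 0.851
-0.05 [-4.5720e+01  2.5865e+01 -3.0000e-03] [ 0.5602 -0.064   0.1515] 0.852
-0.55 [-4.5728e+01  2.5865e+01 -2.0000e-03] [ 0.5601 -0.0639  0.1515] 0.851
-0.19 [-4.5736e+01  2.5864e+01 -1.0000e-03] [ 0.5601 -0.0638  0.1515] 0.85
rot [ 0.  0. -0.] off [ 0.011 -0.002  1.305] t 21.7
```

```bash
python3 -m inch '[{"offset":[0,0,0.325],"delta_rot":[0,0,0],"jaw":0.15},{"offset":[0,0,0.325],"delta_rot":[0,0,0],"jaw":0.15},{"offset":[0,0,0.325],"delta_rot":[0,0,0],"jaw":0.15},{"offset":[0,0,0.325],"delta_rot":[0,0,0],"jaw":0.15},{"offset":[0,0,0],"delta_rot":[0,0,0],"jaw":0.15},{"offset":[0,0,0],"delta_rot":[0,0,0],"jaw":0.6},{"offset":[0,0,0],"delta_rot":[0,0,0],"jaw":0.6},{"offset":[0,0,0],"delta_rot":[0,0,0],"jaw":0.6},{"offset":[0,0,0],"delta_rot":[0,0,0],"jaw":0.6},{"offset":[0,0,0],"delta_rot":[0,0,0],"jaw":0.6},{"offset":[0,0,0],"delta_rot":[0,0,0],"jaw":0.6}]'
python3 -m inch '[{"offset":[0,0,-0.1],"delta_rot":[0,0,0],"jaw":0.6},{"offset":[0,0,-0.3],"delta_rot":[0,0,0],"jaw":0.6},{"offset":[0,0,-0.3],"delta_rot":[0,0,0],"jaw":0.6},{"offset":[0,0,-0.3],"delta_rot":[0,0,0],"jaw":0.6},{"offset":[0,0,-0.3],"delta_rot":[0,0,0],"jaw":0.6},{"offset":[0,0,0],"delta_rot":[0,0,0],"jaw":0.6},{"offset":[0,0,0],"delta_rot":[0,0,0],"jaw":0.6},{"offset":[0,0,0],"delta_rot":[0,0,0],"jaw":0.6},{"offset":[0,0,0],"delta_rot":[0,0,0],"jaw":0.6}]'
for i in 1 2 3 4 5 6 7 8; do python3 -m inch '[{"offset":[0,0,0],"delta_rot":[0,0,0],"jaw":0.6}]' >/dev/null; python3 f.py; done
python3 -c "
from h import *
plan(.481,-.304,.15,3.5)
plan(.580,.299,.15,1)"
```

```text
clock: 22.62
eef_pos: [0.561, -0.064, 0.0226]
ee_rot: [-0.002, 1.0, -0.0, 0.001]
contact_force: [0.2, 0.4, -1.5]
gripper_width: 0.631
gripper_force: 51.9
clock: 23.37
eef_pos: [0.5589, -0.0636, 0.1501]
ee_rot: [-0.002, 1.0, 0.0, -0.001]
contact_force: [-0.7, -0.7, -2.7]
gripper_width: 0.629
gripper_force: 52.3
-1.88 [-4.7011e+01  2.6584e+01  1.1000e-02] [ 0.5588 -0.0635  0.1498] 0.63
-1.62 [-4.6704e+01  2.6373e+01  2.8000e-02] [ 0.559  -0.0636  0.1501] 0.629
-2.04 [-4.6530e+01  2.6286e+01  2.8000e-02] [ 0.5594 -0.0637  0.1504] 0.629
-1.66 [-4.6449e+01  2.6268e+01  2.2000e-02] [ 0.5597 -0.0638  0.1508] 0.63
-1.38 [-4.6425e+01  2.6283e+01  1.4000e-02] [ 0.5599 -0.0638  0.1511] 0.629
-2.1 [-4.6431e+01  2.6307e+01  8.0000e-03] [ 0.5601 -0.0639  0.1514] 0.629
-1.33 [-4.6450e+01  2.6331e+01  4.0000e-03] [ 0.5601 -0.0639  0.1515] 0.629
-0.74 [-4.6471e+01  2.6349e+01  1.0000e-03] [ 0.5602 -0.0638  0.1515] 0.632
rot [ 0.     0.    -0.036] off [ 0.937 -2.349  0.015] t 24.0
rot [ 0.     0.    -0.008] off [-0.262  3.624  0.015] t 24.0
```

Light (about 145 g), so it goes to the tray.

```bash
python3 -m inch '[{"offset":[-0.024,0.33,0],"delta_rot":[0,0,-0.008],"jaw":0.6},{"offset":[-0.024,0.33,0],"delta_rot":[0,0,0],"jaw":0.6},{"offset":[-0.024,0.33,0],"delta_rot":[0,0,0],"jaw":0.6},{"offset":[-0.024,0.33,0],"delta_rot":[0,0,0],"jaw":0.6},{"offset":[-0.024,0.33,0],"delta_rot":[0,0,0],"jaw":0.6},{"offset":[-0.024,0.33,0],"delta_rot":[0,0,0],"jaw":0.6},{"offset":[-0.024,0.33,0],"delta_rot":[0,0,0],"jaw":0.6},{"offset":[-0.024,0.33,0],"delta_rot":[0,0,0],"jaw":0.6},{"offset":[-0.024,0.33,0],"delta_rot":[0,0,0],"jaw":0.6},{"offset":[-0.024,0.33,0],"delta_rot":[0,0,0],"jaw":0.6},{"offset":[-0.024,0.33,0],"delta_rot":[0,0,0],"jaw":0.6},{"offset":[0,0,0],"delta_rot":[0,0,0],"jaw":0.6}]'
python3 -m inch '[{"offset":[0,0,0],"delta_rot":[0,0,0],"jaw":0.6},{"offset":[0,0,0],"delta_rot":[0,0,0],"jaw":0.6},{"offset":[0,0,0],"delta_rot":[0,0,0],"jaw":0.6},{"offset":[0,0,0.32],"delta_rot":[0,0,0],"jaw":0.6},{"offset":[0,0,0.32],"delta_rot":[0,0,0],"jaw":0.6},{"offset":[0,0,0.32],"delta_rot":[0,0,0],"jaw":0.6},{"offset":[0,0,0.2],"delta_rot":[0,0,0],"jaw":0.6},{"offset":[0,0,0.06],"delta_rot":[0,0,0],"jaw":0.6},{"offset":[0,0,0],"delta_rot":[0,0,0],"jaw":0.6},{"offset":[0,0,0],"delta_rot":[0,0,0],"jaw":0.6}]'
python3 -c "
from h import *
plan(.58,.299,.0295,1)"
```

```text
clock: 25.03
eef_pos: [0.5802, 0.3057, 0.1513]
ee_rot: [-0.012, 1.0, 0.002, 0.0]
contact_force: [-0.0, -0.2, -1.7]
gripper_width: 0.632
gripper_force: 52.6
clock: 25.87
eef_pos: [0.5809, 0.2982, 0.0299]
ee_rot: [-0.008, 1.0, -0.0, 0.0]
contact_force: [0.9, -0.2, -1.6]
gripper_width: 0.629
gripper_force: 52.0
rot [-0.     0.    -0.001] off [0.009 0.008 0.004] t 25.9
```

```bash
python3 -m inch '[{"offset":[0,0,0],"delta_rot":[0,0,0],"jaw":0.22},{"offset":[0,0,0],"delta_rot":[0,0,0],"jaw":0.22},{"offset":[0,0,0],"delta_rot":[0,0,0],"jaw":0.22},{"offset":[0,0,0],"delta_rot":[0,0,0],"jaw":0.22},{"offset":[0,0,-0.3],"delta_rot":[0,0,0],"jaw":0.22},{"offset":[0,0,-0.3],"delta_rot":[0,0,0],"jaw":0.22},{"offset":[0,0,-0.3],"delta_rot":[0,0,0],"jaw":0.22},{"offset":[0,0,-0.3],"delta_rot":[0,0,0],"jaw":0.22},{"offset":[0,0,0],"delta_rot":[0,0,0],"jaw":0.2},{"offset":[0,0,0],"delta_rot":[0,0,0],"jaw":0.2},{"offset":[0,0,0],"delta_rot":[0,0,0],"jaw":0.2},{"offset":[0,0,0],"delta_rot":[0,0,0],"jaw":0.2}]'
python3 -c "
from h import *
for t in tins(snapshot('top')): print(t[:5])
plan(.681,-.058,.15,0.3)"
```

```text
clock: 26.87
eef_pos: [0.5796, 0.2991, 0.1478]
ee_rot: [-0.009, 1.0, -0.0, -0.001]
contact_force: [0.2, -0.9, 0.6]
gripper_width: 0.797
gripper_force: 0.0
(570, 297, 27, 49, 0.4)
(578, -217, 58, 70, 2.4)
(581, 206, 48, 50, 0.4)
(580, -306, 58, 65, 4.2)
(525, -257, 224, 246, 2.8)
(681, -58, 50, 50, 0.2)
(755, 114, 29, 42, 28.8)
(691, -309, 303, 177, -14.4)
rot [-0.001 -0.002  0.008] off [-0.997 -3.576 -0.024] t 26.9
```

```bash
python3 -m inch '[{"offset":[-0.091,-0.325,0],"delta_rot":[0,0,0.008],"jaw":0.15},{"offset":[-0.091,-0.325,0],"delta_rot":[0,0,0],"jaw":0.15},{"offset":[-0.091,-0.325,0],"delta_rot":[0,0,0],"jaw":0.15},{"offset":[-0.091,-0.325,0],"delta_rot":[0,0,0],"jaw":0.15},{"offset":[-0.091,-0.325,0],"delta_rot":[0,0,0],"jaw":0.15},{"offset":[-0.091,-0.325,0],"delta_rot":[0,0,0],"jaw":0.15},{"offset":[-0.091,-0.325,0],"delta_rot":[0,0,0],"jaw":0.15},{"offset":[-0.091,-0.325,0],"delta_rot":[0,0,0],"jaw":0.15},{"offset":[-0.091,-0.325,0],"delta_rot":[0,0,0],"jaw":0.15},{"offset":[-0.091,-0.325,0],"delta_rot":[0,0,0],"jaw":0.15},{"offset":[-0.091,-0.325,0],"delta_rot":[0,0,0],"jaw":0.15},{"offset":[0,0,0],"delta_rot":[0,0,0],"jaw":0.15}]'
for i in 1 2 3 4 5 6 7 8; do python3 -m inch '[{"offset":[0,0,0],"delta_rot":[0,0,0],"jaw":0.15}]' >/dev/null; python3 f.py; done
python3 -c "
from h import *
plan(.681,-.058,.021,0.2)"
```

```text
clock: 27.92
eef_pos: [0.6832, -0.064, 0.1474]
ee_rot: [0.001, 1.0, -0.001, -0.001]
contact_force: [0.1, -0.3, 0.3]
gripper_width: 0.854
gripper_force: 0.0
-0.08 [-58.078  27.317  -0.148] [ 0.6822 -0.0593  0.1475] 0.848
0.1 [-57.844  27.027  -0.066] [ 0.682  -0.057   0.1481] 0.851
-0.21 [-5.7757e+01  2.6841e+01 -1.8000e-02] [ 0.6821 -0.056   0.1487] 0.851
0.07 [-5.7794e+01  2.6769e+01 -1.0000e-03] [ 0.6823 -0.0558  0.1492] 0.849
0.17 [-5.7884e+01  2.6759e+01  4.0000e-03] [ 0.6826 -0.056   0.1495] 0.851
-1.26 [-5.7980e+01  2.6776e+01  4.0000e-03] [ 0.6827 -0.0563  0.1496] 0.85
1.37 [-5.8057e+01  2.6799e+01  4.0000e-03] [ 0.6828 -0.0566  0.1497] 0.846
-0.07 [-5.8108e+01  2.6818e+01  3.0000e-03] [ 0.6829 -0.057   0.1497] 0.848
rot [0.    0.    0.001] off [ 0.019 -0.01   1.287] t 28.6
```

```bash
python3 -m inch '[{"offset":[0.01,0,0.32],"delta_rot":[0,0,0],"jaw":0.15},{"offset":[0,0,0.32],"delta_rot":[0,0,0],"jaw":0.15},{"offset":[0,0,0.32],"delta_rot":[0,0,0],"jaw":0.15},{"offset":[0,0,0.32],"delta_rot":[0,0,0],"jaw":0.15},{"offset":[0,0,0],"delta_rot":[0,0,0],"jaw":0.15},{"offset":[0,0,0],"delta_rot":[0,0,0],"jaw":0.6},{"offset":[0,0,0],"delta_rot":[0,0,0],"jaw":0.6},{"offset":[0,0,0],"delta_rot":[0,0,0],"jaw":0.6},{"offset":[0,0,0],"delta_rot":[0,0,0],"jaw":0.6},{"offset":[0,0,0],"delta_rot":[0,0,0],"jaw":0.6},{"offset":[0,0,0],"delta_rot":[0,0,0],"jaw":0.6}]'
python3 -m inch '[{"offset":[0,0,-0.08],"delta_rot":[0,0,0],"jaw":0.6},{"offset":[0,0,-0.3],"delta_rot":[0,0,0],"jaw":0.6},{"offset":[0,0,-0.3],"delta_rot":[0,0,0],"jaw":0.6},{"offset":[0,0,-0.3],"delta_rot":[0,0,0],"jaw":0.6},{"offset":[0,0,-0.3],"delta_rot":[0,0,0],"jaw":0.6},{"offset":[0,0,0],"delta_rot":[0,0,0],"jaw":0.6},{"offset":[0,0,0],"delta_rot":[0,0,0],"jaw":0.6},{"offset":[0,0,0],"delta_rot":[0,0,0],"jaw":0.6},{"offset":[0,0,0],"delta_rot":[0,0,0],"jaw":0.6}]'
for i in 1 2 3 4 5 6 7 8; do python3 -m inch '[{"offset":[0,0,0],"delta_rot":[0,0,0],"jaw":0.6}]' >/dev/null; python3 f.py; done
python3 -c "
from h import *
plan(.481,-.304,.15,3.5)
plan(.475,-.214,.15,3.5)
plan(.482,.207,.15,1)"
```

```text
clock: 29.5
eef_pos: [0.6826, -0.0575, 0.0226]
ee_rot: [-0.002, 1.0, -0.0, 0.001]
contact_force: [-0.6, 0.5, -2.0]
gripper_width: 0.626
gripper_force: 56.9
clock: 30.25
eef_pos: [0.6803, -0.0571, 0.1472]
ee_rot: [-0.002, 1.0, 0.0, -0.002]
contact_force: [0.0, -0.1, -4.6]
gripper_width: 0.63
gripper_force: 56.7
-3.9 [-6.1481e+01  2.8676e+01  1.7000e-02] [ 0.6802 -0.0571  0.147 ] 0.624
-5.18 [-6.0966e+01  2.8383e+01  4.0000e-02] [ 0.6806 -0.0572  0.1475] 0.629
-3.93 [-6.0703e+01  2.8267e+01  3.8000e-02] [ 0.6811 -0.0572  0.1482] 0.627
-4.09 [-6.0606e+01  2.8250e+01  2.8000e-02] [ 0.6814 -0.0573  0.1487] 0.622
-3.47 [-6.0601e+01  2.8276e+01  1.7000e-02] [ 0.6817 -0.0573  0.1492] 0.627
-4.66 [-6.0636e+01  2.8314e+01  9.0000e-03] [ 0.6819 -0.0574  0.1494] 0.628
-4.42 [-6.0681e+01  2.8348e+01  4.0000e-03] [ 0.6819 -0.0574  0.1495] 0.627
-4.92 [-6.0721e+01  2.8372e+01  2.0000e-03] [ 0.6819 -0.0574  0.1496] 0.626
rot [ 0.     0.    -0.036] off [ 2.156 -2.339 -0.004] t 30.9
rot [ 0.     0.    -0.036] off [ 2.161 -1.437 -0.004] t 30.9
rot [ 0.     0.    -0.008] off [ 1.952  2.678 -0.004] t 30.9
```

Heavy (about 430 g), so it goes to chest slot D. I'll pull back in x first to clear the lid's corner.

```bash
python3 -m inch '[{"offset":[0.3,0,0],"delta_rot":[0,0,-0.036],"jaw":0.6},{"offset":[0.31,0,0],"delta_rot":[0,0,0],"jaw":0.6},{"offset":[0.31,0,0],"delta_rot":[0,0,0],"jaw":0.6},{"offset":[0.31,0,0],"delta_rot":[0,0,0],"jaw":0.6},{"offset":[0.31,-0.2,0],"delta_rot":[0,0,0],"jaw":0.6},{"offset":[0.31,-0.25,0],"delta_rot":[0,0,0],"jaw":0.6},{"offset":[0.31,-0.25,0],"delta_rot":[0,0,0],"jaw":0.6},{"offset":[0,-0.25,0],"delta_rot":[0,0,0],"jaw":0.6},{"offset":[0,-0.25,0],"delta_rot":[0,0,0],"jaw":0.6},{"offset":[0,-0.23,0],"delta_rot":[0,0,0],"jaw":0.6},{"offset":[0,0,0],"delta_rot":[0,0,0],"jaw":0.6},{"offset":[0,0,0],"delta_rot":[0,0,0],"jaw":0.6}]'
python3 -m inch '[{"offset":[0,0,0],"delta_rot":[0,0,0],"jaw":0.6},{"offset":[0,0,0],"delta_rot":[0,0,0],"jaw":0.6},{"offset":[0,0,0],"delta_rot":[0,0,0],"jaw":0.6}]'
python3 -c "
from h import *
plan(.475,-.214,.0315,3.5)"
```

```text
clock: 31.92
eef_pos: [0.4752, -0.2129, 0.1499]
ee_rot: [-0.03, 1.0, -0.0, 0.001]
contact_force: [-0.2, 0.7, -4.2]
gripper_width: 0.63
gripper_force: 56.5
clock: 32.17
eef_pos: [0.4748, -0.2107, 0.1495]
ee_rot: [-0.031, 1.0, 0.0, -0.0]
contact_force: [-0.0, 0.4, -3.3]
gripper_width: 0.627
gripper_force: 56.5
rot [ 0.    -0.     0.001] off [ 0.    -0.033  1.18 ] t 32.2
```

```bash
python3 -m inch '[{"offset":[0,-0.02,0.32],"delta_rot":[0,0,0],"jaw":0.6},{"offset":[0,0,0.32],"delta_rot":[0,0,0],"jaw":0.6},{"offset":[0,0,0.3],"delta_rot":[0,0,0],"jaw":0.6},{"offset":[0,0,0.18],"delta_rot":[0,0,0],"jaw":0.6},{"offset":[0,0,0.06],"delta_rot":[0,0,0],"jaw":0.6},{"offset":[0,0,0],"delta_rot":[0,0,0],"jaw":0.6},{"offset":[0,0,0],"delta_rot":[0,0,0],"jaw":0.6},{"offset":[0,0,0],"delta_rot":[0,0,0],"jaw":0.6}]'
python3 -m inch '[{"offset":[0,0,0],"delta_rot":[0,0,0],"jaw":0.22},{"offset":[0,0,0],"delta_rot":[0,0,0],"jaw":0.22},{"offset":[0,0,0],"delta_rot":[0,0,0],"jaw":0.22},{"offset":[0,0,0],"delta_rot":[0,0,0],"jaw":0.22},{"offset":[0,0,-0.3],"delta_rot":[0,0,0],"jaw":0.22},{"offset":[0,0,-0.3],"delta_rot":[0,0,0],"jaw":0.22},{"offset":[0,0,-0.3],"delta_rot":[0,0,0],"jaw":0.22},{"offset":[0,0,-0.3],"delta_rot":[0,0,0],"jaw":0.22},{"offset":[0,0,-0.4],"delta_rot":[0,0,0],"jaw":0.3},{"offset":[0,0,-0.4],"delta_rot":[0,0,0],"jaw":0.3},{"offset":[0,0,-0.4],"delta_rot":[0,0,0],"jaw":0.3},{"offset":[0,0,-0.4],"delta_rot":[0,0,0],"jaw":0.3}]'
python3 -m inch '[{"offset":[0.35,0,-0.4],"delta_rot":[0,0,0],"jaw":0.3},{"offset":[0.35,0,-0.4],"delta_rot":[0,0,0],"jaw":0.3},{"offset":[0,0,-0.2],"delta_rot":[0,0,0],"jaw":0.3},{"offset":[0,0,0],"delta_rot":[0,0,0],"jaw":0.3},{"offset":[0,0,0],"delta_rot":[0,0,0],"jaw":0.3},{"offset":[0,0,0],"delta_rot":[0,0,0],"jaw":0.3}]'
python3 - <<'E'
from h import *
a=snapshot('top'); b=snapshot('scene'); cv2.imwrite('pics/m3.png',cv2.resize(np.hstack([a,b])[:,:,::-1],(800,300)))
cv2.imwrite('pics/s3.png',b[:,:,::-1]); cv2.imwrite('pics/t3.png',a[:,:,::-1])
c=np.array([.528,-.256]); t=np.radians(3.5); ax=np.array([np.cos(t),np.sin(t)])
for an in (1.65,):
    h=c+.115*ax; p=h-ax*.252*np.cos(an); print("hinge",h,"tab",p,.09+.252*np.sin(an)); 
    P=[*p,.09+.252*np.sin(an)]; print(proj('top',P),proj('scene',P))
E
```

```text
clock: 32.83
eef_pos: [0.4759, -0.2136, 0.0321]
ee_rot: [-0.031, 1.0, -0.0, 0.001]
contact_force: [-0.1, 0.7, -4.1]
gripper_width: 0.626
gripper_force: 56.7
clock: 33.83
eef_pos: [0.4746, -0.2132, 0.3137]
ee_rot: [-0.031, 1.0, 0.0, 0.0]
contact_force: [0.3, -0.6, 0.3]
gripper_width: 0.705
gripper_force: 0.0
clock: 34.33
eef_pos: [0.4204, -0.2169, 0.3934]
ee_rot: [-0.031, 1.0, 0.0, -0.0]
contact_force: [0.3, 0.4, -0.6]
gripper_width: 0.703
gripper_force: 0.0
hinge [ 0.6427855  -0.24897942] tab [ 0.66268678 -0.2477622 ] 0.34120998717038753
[[441.34574691 125.63233633]] [[182.53084176  93.93964435]]
```

View pics/m3.png

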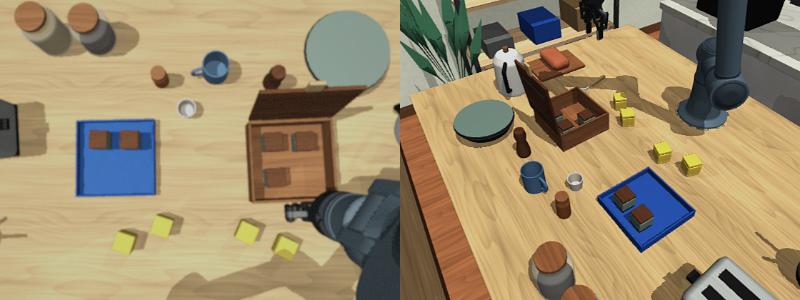

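All five are sorted: two in the tray at (100,140) and (130,140), three in the chest at (272,141), (305,141) and (275,177), with the bystanders untouched. Next, the tab.

```bash
python3 - <<'E'
from h import *
a=cv2.imread('pics/t3.png')[95:145,400:490]; b=cv2.imread('pics/s3.png')[60:150,130:220]
cv2.imwrite('pics/tab.png',np.hstack([cv2.resize(a,(720,400),interpolation=0),][:1]))
cv2.imwrite('pics/tab.png',np.hstack([cv2.resize(a,(440,244),interpolation=0),cv2.resize(b,(244,244),interpolation=0)]))
E
```

```text
(no output)
```

View pics/tab.png

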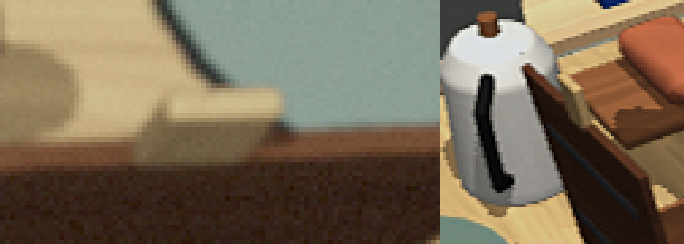

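The tab's end face is at top-view pixel ≈(446.1,116.3) and its root edge at ≈(438.9,128.3). In the scene view it is clear of the kettle, which stands behind it.

```bash
python3 - <<'E'
from h import *
print(cast('top',[[446.1,116.3]],.359),cast('top',[[438.9,128.3]],.319))
plan(.664,-.248,.40,3.5)
E
```

```text
[[ 0.67256621 -0.24970418]] [[ 0.66371928 -0.25054744]]
rot [ 0.001 -0.001  0.   ] off [-2.415 -0.462 -0.074] t 34.4
```

```bash
python3 -m inch '[{"offset":[0,-0.05,-0.2],"delta_rot":[0,0,0],"jaw":0.3},{"offset":[-0.3,-0.06,-0.07],"delta_rot":[0,0,0],"jaw":0.3},{"offset":[-0.3,-0.06,0],"delta_rot":[0,0,0],"jaw":0.3},{"offset":[-0.3,-0.06,0],"delta_rot":[0,0,0],"jaw":0.3},{"offset":[-0.3,-0.06,0],"delta_rot":[0,0,0],"jaw":0.3},{"offset":[-0.3,-0.06,0],"delta_rot":[0,0,0],"jaw":0.3},{"offset":[-0.3,-0.06,0],"delta_rot":[0,0,0],"jaw":0.3},{"offset":[-0.3,-0.06,0],"delta_rot":[0,0,0],"jaw":0.3},{"offset":[-0.3,-0.06,0],"delta_rot":[0,0,0],"jaw":0.3},{"offset":[-0.08,0,0],"delta_rot":[0,0,0],"jaw":0.3},{"offset":[0,0,0],"delta_rot":[0,0,0],"jaw":0.3},{"offset":[0,0,0],"delta_rot":[0,0,0],"jaw":0.3}]' 25
python3 -m inch '[{"offset":[0,0,0],"delta_rot":[0,0,0],"jaw":0.3},{"offset":[0,0,0],"delta_rot":[0,0,0],"jaw":0.3},{"offset":[0,0,0],"delta_rot":[0,0,0],"jaw":0.3}]'
python3 - <<'E'
from h import *
plan(.669,-.250,.330,3.5)
s=r.sense()
w=snapshot('wrist'); cv2.imwrite('pics/w4.png',w[:,:,::-1])
E
```

```text
clock: 35.43
eef_pos: [0.5748, -0.2188, 0.4269]
ee_rot: [-0.031, 0.999, 0.017, -0.022]
contact_force: [0.8, -0.1, 0.9]
gripper_width: 0.697
gripper_force: 0.0
clock: 35.68
eef_pos: [0.5749, -0.2194, 0.427]
ee_rot: [-0.03, 0.999, 0.017, -0.022]
contact_force: [0.3, -0.7, -0.2]
gripper_width: 0.697
gripper_force: 0.0
rot [ 0.022 -0.027 -0.   ] off [-0.921 -0.363  0.97 ] t 35.7
```

View pics/w4.png

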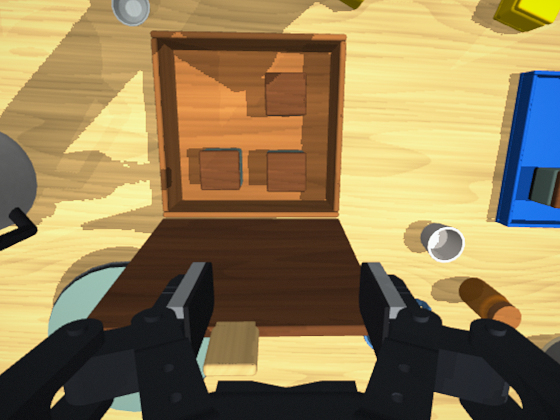

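At this height, tool-down can't reach the tab: the arm stalls at x≈0.575. The tab shows at (232,347) in the wrist view. I'll tilt the tool about 45° forward instead and measure the tab from this picture.

```bash
cat >> h.py <<'E'
def pose(x,y,z,yaw,pitch):
    t=np.radians(yaw); T=np.c_[[-np.cos(t),-np.sin(t),0],[-np.sin(t),np.cos(t),0],[0,0,-1]]
    return np.array([x,y,z],float), T@R.from_euler('y',-pitch,degrees=True).as_matrix()
def plan2(p,T):
    """offset in the present tool axes, then rotation"""
    s=r.sense(); M=R.from_quat(s["ee_rot"]).as_matrix()
    print("rot",(R.from_matrix(M.T@T).as_rotvec()/(np.pi/2)).round(3),"off before rot",(M.T@(p-s["eef_pos"])*10).round(3),"off after rot",(T.T@(p-s["eef_pos"])*10).round(3))
E
python3 - <<'E'
from h import *
print(wcast([[233,374]],.359),wcast([[235,326]],.319))
G=np.array([.668,-.250,.343])
p,T=pose(0,0,0,3.5,45)
plan2(G+T@[0,0,.019-.07],T)
E
```

```text
[[ 0.6744296  -0.24610795]] [[ 0.66328085 -0.24903751]]
rot [ 0.021 -0.527 -0.009] off before rot [-0.57  -0.378  0.44 ] off after rot [-0.052 -0.362  0.726]
```

```bash
python3 -m inch '[{"offset":[0,0,0],"delta_rot":[0.003,-0.075,0],"jaw":0.3},{"offset":[0,0,0],"delta_rot":[0.003,-0.075,0],"jaw":0.3},{"offset":[0,0,0],"delta_rot":[0.003,-0.075,0],"jaw":0.3},{"offset":[0,0,0],"delta_rot":[0.003,-0.075,0],"jaw":0.3},{"offset":[0,0,0],"delta_rot":[0.003,-0.075,0],"jaw":0.3},{"offset":[0,0,0],"delta_rot":[0.003,-0.075,0],"jaw":0.3},{"offset":[0,0,0],"delta_rot":[0.003,-0.075,0],"jaw":0.3},{"offset":[0,0,0],"delta_rot":[0,0,0],"jaw":0.3},{"offset":[0,0,0],"delta_rot":[0,0,0],"jaw":0.3},{"offset":[0,0,0],"delta_rot":[0,0,0],"jaw":0.3}]' 25
python3 - <<'E'
from h import *
G=np.array([.669,-.249,.343])
p,T=pose(0,0,0,3.5,45)
plan2(G+T@[0,0,.019-.07],T)
E
```

```text
clock: 36.57
eef_pos: [0.5819, -0.2232, 0.4337]
ee_rot: [-0.022, 0.954, 0.013, 0.299]
contact_force: [-0.1, -0.1, 1.8]
gripper_width: 0.701
gripper_force: 0.0
rot [ 0.002 -0.113 -0.01 ] off before rot [-0.098 -0.313  0.729] off after rot [ 0.038 -0.311  0.735]
```

```bash
python3 -m inch '[{"offset":[0,0,0],"delta_rot":[0,-0.06,-0.005],"jaw":0.3},{"offset":[0,0,0],"delta_rot":[0.002,-0.055,-0.005],"jaw":0.3},{"offset":[0.01,-0.1,0.2],"delta_rot":[0,0,0],"jaw":0.3},{"offset":[0.01,-0.1,0.2],"delta_rot":[0,0,0],"jaw":0.3},{"offset":[0.01,-0.1,0.2],"delta_rot":[0,0,0],"jaw":0.3},{"offset":[0.01,0,0.13],"delta_rot":[0,0,0],"jaw":0.3},{"offset":[0,0,0],"delta_rot":[0,0,0],"jaw":0.3},{"offset":[0,0,0],"delta_rot":[0,0,0],"jaw":0.3},{"offset":[0,0,0],"delta_rot":[0,0,0],"jaw":0.3},{"offset":[0,0,0],"delta_rot":[0,0,0],"jaw":0.3}]' 25
python3 - <<'E'
from h import *
G=np.array([.669,-.249,.343])
p,T=pose(0,0,0,3.5,45)
plan2(G+T@[0,0,.019],T)
w=snapshot('wrist'); cv2.imwrite('pics/w5.png',w[:,:,::-1])
E
```

```text
clock: 37.4
eef_pos: [0.6331, -0.2502, 0.3796]
ee_rot: [-0.028, 0.923, 0.011, 0.385]
contact_force: [0.1, -0.5, 0.0]
gripper_width: 0.699
gripper_force: 0.0
rot [-0.     0.003  0.   ] off before rot [ 0.008 -0.01   0.703] off after rot [ 0.005 -0.01   0.703]
```

View pics/w5.png

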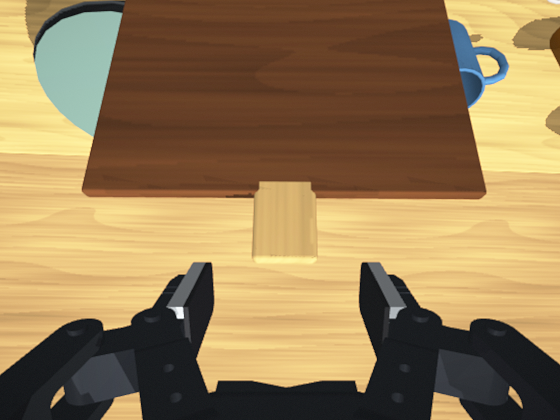

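The tab (252-318, 182-262) is centred between the fingers. Advancing and pinching lightly.

```bash
python3 -m inch '[{"offset":[0,0,0.2],"delta_rot":[0,0,0],"jaw":0.3},{"offset":[0,0,0.2],"delta_rot":[0,0,0],"jaw":0.3},{"offset":[0,0,0.2],"delta_rot":[0,0,0],"jaw":0.3},{"offset":[0,0,0.1],"delta_rot":[0,0,0],"jaw":0.3},{"offset":[0,0,0],"delta_rot":[0,0,0],"jaw":0.3},{"offset":[0,0,0],"delta_rot":[0,0,0],"jaw":0.8},{"offset":[0,0,0],"delta_rot":[0,0,0],"jaw":0.8},{"offset":[0,0,0],"delta_rot":[0,0,0],"jaw":0.8},{"offset":[0,0,0],"delta_rot":[0,0,0],"jaw":0.8},{"offset":[0,0,0],"delta_rot":[0,0,0],"jaw":0.8},{"offset":[0,0,0],"delta_rot":[0,0,0],"jaw":0.8},{"offset":[0,0,0],"delta_rot":[0,0,0],"jaw":0.8}]' 25
cat > arc.py <<'E'
from h import *
import sys
# grasp point now -> polar about the hinge in the chest's plane; N rows turning the lid by dth (rad) and the pitch by dph (deg) each
N,dth,dph=int(sys.argv[1]),float(sys.argv[2]),float(sys.argv[3])
s=r.sense(); M=R.from_quat(s["ee_rot"]).as_matrix(); g=s["eef_pos"]-M[:,2]*.019
t=np.radians(3.5); ax=np.array([np.cos(t),np.sin(t),0]); H=np.array([.528,-.256,.09])+.115*ax
v=g-H; a=-v@ax; b=v[2]; rad=np.hypot(a,b); th=np.arctan2(b,a); print("radius",rad.round(4),"theta",th.round(3),"tool pitch",np.degrees(np.arctan2(M[:,2]@ax,-M[2,2])).round(1))
p0=s["eef_pos"]; lat=g-(-a*ax*-1)*0
for i in range(N):
    d=rad*(-ax*(np.cos(th-dth)-np.cos(th))+np.array([0,0,1])*(np.sin(th-dth)-np.sin(th)))
    M2=M@R.from_euler('y',dph,degrees=True).as_matrix()
    dp=d+(M2[:,2]-M[:,2])*.019
    print((M.T@dp*10).round(3)); M=M2; th-=dth
print("rot y/row",round(dph/90,4),"end theta",round(th,3))
E
python3 arc.py 12 0.06 1.5
```

```text
clock: 38.45
eef_pos: [0.6811, -0.2482, 0.3288]
ee_rot: [-0.027, 0.923, 0.011, 0.384]
contact_force: [-0.6, -4.8, 0.7]
gripper_width: 0.416
gripper_force: 29.3
radius 0.2534 theta 1.669 tool pitch 45.2
[ 0.105 -0.    -0.115]
[ 0.114 -0.    -0.106]
[ 0.123 -0.    -0.096]
[ 0.131 -0.    -0.086]
[ 0.138 -0.    -0.075]
[ 0.143 -0.    -0.063]
[ 0.148 -0.    -0.051]
[ 0.152 -0.    -0.038]
[ 0.155 -0.    -0.025]
[ 0.156 -0.    -0.012]
[ 0.157 -0.     0.001]
[ 0.156 -0.     0.014]
rot y/row 0.0167 end theta 0.949
```

```bash
python3 -m inch '[{"offset":[0.105,0,-0.115],"delta_rot":[0,0.0167,0],"jaw":0.8},{"offset":[0.114,0,-0.106],"delta_rot":[0,0.0167,0],"jaw":0.8},{"offset":[0.123,0,-0.096],"delta_rot":[0,0.0167,0],"jaw":0.8},{"offset":[0.131,0,-0.086],"delta_rot":[0,0.0167,0],"jaw":0.8},{"offset":[0.138,0,-0.075],"delta_rot":[0,0.0167,0],"jaw":0.8},{"offset":[0.143,0,-0.063],"delta_rot":[0,0.0167,0],"jaw":0.8}]'
python3 arc.py 6 0.06 1.5
```

```text
clock: 38.95
eef_pos: [0.5893, -0.253, 0.3212]
ee_rot: [-0.029, 0.95, 0.009, 0.312]
contact_force: [2.8, -3.3, 1.1]
gripper_width: 0.418
gripper_force: 30.8
radius 0.2549 theta 1.313 tool pitch 36.3
[ 0.149  0.    -0.052]
[ 0.153  0.    -0.039]
[ 0.156  0.    -0.027]
[ 0.157  0.    -0.014]
[ 0.158  0.    -0.   ]
[0.157 0.    0.013]
rot y/row 0.0167 end theta 0.953
```

Following the arc well with low force. Continuing.

```bash
python3 -m inch '[{"offset":[0.148,0,-0.051],"delta_rot":[0,0.0167,0],"jaw":0.8},{"offset":[0.152,0,-0.038],"delta_rot":[0,0.0167,0],"jaw":0.8},{"offset":[0.155,0,-0.025],"delta_rot":[0,0.0167,0],"jaw":0.8},{"offset":[0.156,0,-0.012],"delta_rot":[0,0.0167,0],"jaw":0.8},{"offset":[0.157,0,0.001],"delta_rot":[0,0.0167,0],"jaw":0.8},{"offset":[0.156,0,0.014],"delta_rot":[0,0.0167,0],"jaw":0.8},{"offset":[0,0,0],"delta_rot":[0,0,0],"jaw":0.8},{"offset":[0,0,0],"delta_rot":[0,0,0],"jaw":0.8}]'
python3 arc.py 12 0.05 2.25
```

```text
clock: 39.62
eef_pos: [0.5041, -0.2573, 0.2808]
ee_rot: [-0.029, 0.971, 0.007, 0.235]
contact_force: [-10.1, 0.5, 11.9]
gripper_width: 0.412
gripper_force: 36.3
radius 0.2548 theta 0.953 tool pitch 27.3
[ 0.133 -0.     0.021]
[ 0.131 -0.     0.032]
[ 0.127 -0.     0.043]
[ 0.123 -0.     0.054]
[ 0.118 -0.     0.064]
[ 0.112 -0.     0.073]
[ 0.105 -0.     0.082]
[ 0.097 -0.     0.091]
[ 0.088 -0.     0.098]
[0.079 0.    0.105]
[0.07  0.    0.111]
[0.06  0.    0.116]
rot y/row 0.025 end theta 0.353
```

```bash
python3 -m inch '[{"offset":[0.136,0,0.0],"delta_rot":[0,0.025,0],"jaw":0.8},{"offset":[0.131,0,0.032],"delta_rot":[0,0.025,0],"jaw":0.8},{"offset":[0.127,0,0.043],"delta_rot":[0,0.025,0],"jaw":0.8},{"offset":[0.123,0,0.054],"delta_rot":[0,0.025,0],"jaw":0.8},{"offset":[0.118,0,0.064],"delta_rot":[0,0.025,0],"jaw":0.8},{"offset":[0.112,0,0.073],"delta_rot":[0,0.025,0],"jaw":0.8},{"offset":[0,0,0],"delta_rot":[0,0,0],"jaw":0.8}]'
python3 arc.py 9 0.05 1.5
```

```text
clock: 40.2
eef_pos: [0.4417, -0.2604, 0.2249]
ee_rot: [-0.03, 0.993, 0.004, 0.116]
contact_force: [-9.2, -1.1, 5.9]
gripper_width: 0.417
gripper_force: 35.1
radius 0.2567 theta 0.64 tool pitch 13.3
[ 0.101 -0.     0.085]
[ 0.094 -0.     0.092]
[ 0.087 -0.     0.098]
[ 0.079 -0.     0.104]
[ 0.071 -0.     0.11 ]
[ 0.063 -0.     0.115]
[ 0.054 -0.     0.119]
[ 0.045 -0.     0.122]
[ 0.035 -0.     0.125]
rot y/row 0.0167 end theta 0.19
```

```bash
python3 -m inch '[{"offset":[0.111,0,0.075],"delta_rot":[0,0.0167,0],"jaw":0.8},{"offset":[0.099,0,0.092],"delta_rot":[0,0.0167,0],"jaw":0.8},{"offset":[0.087,0,0.098],"delta_rot":[0,0.0167,0],"jaw":0.8},{"offset":[0.079,0,0.104],"delta_rot":[0,0.0167,0],"jaw":0.8},{"offset":[0.071,0,0.11],"delta_rot":[0,0.0167,0],"jaw":0.8},{"offset":[0.063,0,0.115],"delta_rot":[0,0.0167,0],"jaw":0.8},{"offset":[0,0,0],"delta_rot":[0,0,0],"jaw":0.8}]'
python3 arc.py 8 0.043 0.5
```

```text
clock: 40.78
eef_pos: [0.4008, -0.2624, 0.1557]
ee_rot: [-0.03, 0.999, 0.002, 0.036]
contact_force: [-6.3, -1.7, 0.9]
gripper_width: 0.412
gripper_force: 40.2
radius 0.258 theta 0.334 tool pitch 4.2
[ 0.043 -0.     0.103]
[ 0.038 -0.     0.105]
[ 0.033 -0.     0.107]
[ 0.027 -0.     0.108]
[ 0.021 -0.     0.109]
[ 0.016 -0.     0.11 ]
[ 0.01  -0.     0.111]
[ 0.004 -0.     0.111]
rot y/row 0.0056 end theta -0.01
```

```bash
python3 -m inch '[{"offset":[0.043,0,0.103],"delta_rot":[0,0.0056,0],"jaw":0.8},{"offset":[0.038,0,0.105],"delta_rot":[0,0.0056,0],"jaw":0.8},{"offset":[0.033,0,0.107],"delta_rot":[0,0.0056,0],"jaw":0.8},{"offset":[0.027,0,0.108],"delta_rot":[0,0.0056,0],"jaw":0.8},{"offset":[0.021,0,0.109],"delta_rot":[0,0.0056,0],"jaw":0.8},{"offset":[0.016,0,0.11],"delta_rot":[0,0.0056,0],"jaw":0.8},{"offset":[0.01,0,0.08],"delta_rot":[0,0,0],"jaw":0.8},{"offset":[0,0,0],"delta_rot":[0,0,0],"jaw":0.8},{"offset":[0,0,0],"delta_rot":[0,0,0],"jaw":0.8}]'
python3 arc.py 2 0.02 0
```

```text
clock: 41.53
eef_pos: [0.3867, -0.2632, 0.0835]
ee_rot: [-0.03, 0.999, 0.002, 0.011]
contact_force: [-4.9, -2.4, -0.0]
gripper_width: 0.411
gripper_force: 44.4
radius 0.2572 theta 0.049 tool pitch 1.3
[ 0.003 -0.     0.051]
[ 0.002 -0.     0.051]
rot y/row 0.0 end theta 0.009
```

```bash
python3 -m inch '[{"offset":[0,0,0.04],"delta_rot":[0,0,0],"jaw":0.8},{"offset":[0,0,0.04],"delta_rot":[0,0,0],"jaw":0.8},{"offset":[0,0,0.02],"delta_rot":[0,0,0],"jaw":0.8},{"offset":[0,0,0],"delta_rot":[0,0,0],"jaw":0.8},{"offset":[0,0,0],"delta_rot":[0,0,0],"jaw":0.8},{"offset":[0,0,0],"delta_rot":[0,0,0],"jaw":0.8}]'
python3 arc.py 0 0.02 0
```

```text
clock: 42.03
eef_pos: [0.3864, -0.2632, 0.0737]
ee_rot: [-0.029, 1.0, 0.002, 0.011]
contact_force: [-7.4, -3.2, -0.6]
gripper_width: 0.413
gripper_force: 44.5
radius 0.2572 theta 0.011 tool pitch 1.3
rot y/row 0.0 end theta 0.011
```

```bash
python3 -m inch '[{"offset":[0,0,0.03],"delta_rot":[0,0,0],"jaw":0.8},{"offset":[0,0,0.03],"delta_rot":[0,0,0],"jaw":0.8},{"offset":[0,0,0],"delta_rot":[0,0,0],"jaw":0.8},{"offset":[0,0,0],"delta_rot":[0,0,0],"jaw":0.8},{"offset":[0,0,0],"delta_rot":[0,0,0],"jaw":0.8}]'
python3 -c "
from h import *
cv2.imwrite('pics/w6.png',snapshot('scene')[60:260,100:380,::-1].repeat(2,0).repeat(2,1))"
```

```text
clock: 42.45
eef_pos: [0.3865, -0.2632, 0.0677]
ee_rot: [-0.03, 0.999, 0.002, 0.011]
contact_force: [-6.6, -2.8, -0.7]
gripper_width: 0.416
gripper_force: 44.5
```

View pics/w6.png

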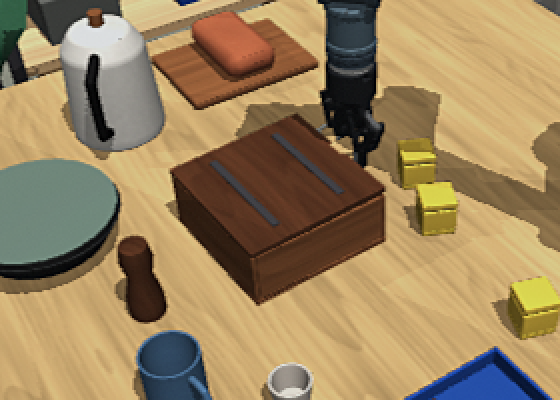

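The lid looks shut, flush along its near edge. I'll let go, rise, and confirm by pressing lightly with shut fingertips near the front of the lid.

```bash
python3 -m inch '[{"offset":[0,0,0],"delta_rot":[0,0,0],"jaw":0.2},{"offset":[0,0,0],"delta_rot":[0,0,0],"jaw":0.2},{"offset":[0,0,0],"delta_rot":[0,0,0],"jaw":0.2},{"offset":[0,0,0],"delta_rot":[0,0,0],"jaw":0.2},{"offset":[0,0,-0.3],"delta_rot":[0,0,0],"jaw":0.2},{"offset":[0,0,-0.3],"delta_rot":[0,0,0],"jaw":1},{"offset":[-0.2,0,0],"delta_rot":[0,0,0],"jaw":1},{"offset":[-0.3,0,0],"delta_rot":[0,0,0],"jaw":1},{"offset":[0,0,0],"delta_rot":[0,0,0],"jaw":1},{"offset":[0,0,0],"delta_rot":[0,0,0],"jaw":1},{"offset":[0,0,0],"delta_rot":[0,0,0],"jaw":1},{"offset":[0,0,0],"delta_rot":[0,0,0],"jaw":1}]'
for i in 1 2 3; do python3 -m inch '[{"offset":[0,0,0.06],"delta_rot":[0,0,0],"jaw":1},{"offset":[0,0,0.02],"delta_rot":[0,0,0],"jaw":1},{"offset":[0,0,0],"delta_rot":[0,0,0],"jaw":1},{"offset":[0,0,0],"delta_rot":[0,0,0],"jaw":1}]' | egrep 'eef|contact'; done
```

```text
clock: 43.5
eef_pos: [0.4364, -0.2601, 0.129]
ee_rot: [-0.03, 0.999, 0.002, 0.013]
contact_force: [-0.4, 0.1, 0.5]
gripper_width: 0.001
gripper_force: 0.0
eef_pos: [0.4371, -0.2604, 0.121]
contact_force: [0.4, 0.3, -0.4]
eef_pos: [0.4377, -0.2603, 0.1131]
contact_force: [-0.3, 0.6, -0.6]
eef_pos: [0.4379, -0.2603, 0.1052]
contact_force: [-0.8, 0.4, -0.2]
```

```bash
for i in 1 2; do python3 -m inch '[{"offset":[0,0,0.03],"delta_rot":[0,0,0],"jaw":1},{"offset":[0,0,0],"delta_rot":[0,0,0],"jaw":1},{"offset":[0,0,0],"delta_rot":[0,0,0],"jaw":1}]' | egrep 'eef|contact'; done
python3 -m inch '[{"offset":[0,0,-0.3],"delta_rot":[0,0,0],"jaw":1},{"offset":[0,0,-0.35],"delta_rot":[0,0,0],"jaw":1},{"offset":[0,0,-0.35],"delta_rot":[0,0,0],"jaw":1},{"offset":[0,0,0],"delta_rot":[0,0,0],"jaw":1},{"offset":[0,0,0],"delta_rot":[0,0,0],"jaw":1},{"offset":[0,0,0],"delta_rot":[0,0,0],"jaw":1},{"offset":[0,0,0],"delta_rot":[0,0,0],"jaw":1},{"offset":[0,0,0],"delta_rot":[0,0,0],"jaw":1}]'
python3 -c "
from h import *
cv2.imwrite('pics/t7.png',snapshot('top')[:,:,::-1])"
```

```text
eef_pos: [0.4382, -0.2605, 0.1023]
contact_force: [-0.0, 0.4, -0.1]
eef_pos: [0.4386, -0.2607, 0.1001]
contact_force: [-1.2, 0.9, 5.5]
clock: 45.67
eef_pos: [0.4347, -0.2601, 0.1978]
ee_rot: [-0.03, 0.999, 0.002, 0.012]
contact_force: [0.6, 0.1, 0.4]
gripper_width: 0.002
gripper_force: 0.0
```

View pics/t7.png

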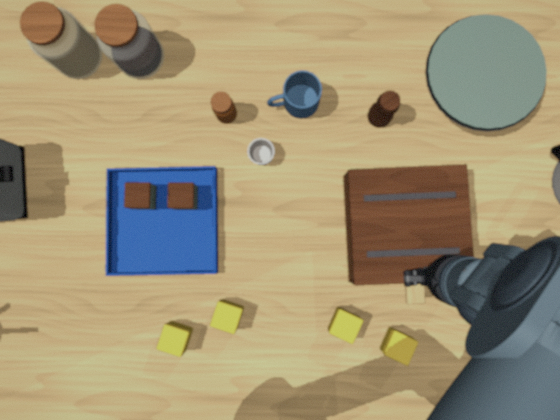

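The lid is flat on the rim (contact at z=0.100), two canisters stand in the tray at (138,195) and (181,195), the bystanders are where they began, and the arm is clear.

```bash
python3 -c "
from cell import r
print(r.job_done())"
```

```text
the job is handed in; nothing more can be done
None
```

I handed the job in at about 46 s, verdict not shown: three canisters (about 290, 430 and 430 g) are in the chest with its lid closed, the two light ones (about 110 and 145 g) are in the tray, and the bystanders were left where they stood.

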